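Steady the display case, load it and light it

ROBOT

A 6-joint arm with a two-finger parallel gripper is mounted at the origin on a cart in front of the work surface, level with it; the furniture and walls round the work are solid. World frame = base frame: x ahead of the robot, y to its left, z up, the work surface at z = 0. Lengths are in m, angles in rad, forces in N, time in s.
With the tool pointing down it reaches from about 0.35 to 0.775 m from the base axis. Payload 5.5 kg.
Tool frame: the origin (TCP) lies at the very end of the fingers, on their centre line; the grasp point (between the pads) lies 19 mm behind it; z points along the fingers, y is the line along which they close (so a half turn about z gives the same grasp; the last joint's range is limited). The gripper opens to 85 mm and grips with 20 to 120 N. Pads are 22 mm wide; open, the fingers measure 114 mm over their backs; the gripper's body (76 mm by 85 mm) begins 54 mm behind the grasp point. The pads swing forward as they close: fully open they stand 13 mm farther back than shut.
Start: joints at [-1.25, 0.313, 0.046, 1.304, 0, 1.431], TCP at [0.256, -0.515, 0.231] pointing down, gripper open.
Joint ranges: [-2.76, 2.76], [-0.86, 1.69], [-1.03, 1.26], [-2.2, 2.34], [-1.47, 1.5], [-3.14, 3.14]. Speed limits (rad/s): [2.57, 2.57, 3.14, 3.14, 3.14, 3.14].

INTERFACE

Orientations are given as a unit quaternion [w, x, y, z].
In Python, from cell import env gives the robot as it stands.
- The arm moves only by the tool drive_tool, never from a script. Its argument "motion" is a list of rows, each a list of 5 numbers: the opening, from 0 (shut) to 1 (fully open), then the shift along the tool's x, y, z in cm, then the turn about the tool's z in rad. In form: [[fingers, x, y, z, turn], ...]. A call has 1 to 10 rows; each row is the pose to reach, as a shift and turn from the pose commanded when the call began, along the tool's axes at that moment; what a row does not reach only later rows make up. A row lasts 1/12 s, in which the tool goes at most 41.7 mm and 7.16 degrees, less where a joint would pass 70% of its speed; a pose out of reach is approached as far as the arm can. A call with a gripper value outside its range is refused whole. The fingers move at their own pace and stop on an object; "newtons" is the grip in N (left out, the last holds). Time passes only in rows, so rows that repeat a pose let the fingers close. It gives the time, the measured TCP pose, the force, the opening and the grip force at its end, in the units of the state.
- env.get_state(): the state, without advancing time (a new reading comes with each control period).
- env.grab_frame(name): name is "scene" or "top" or "wrist"; returns a dict with "color" (480x640x3 uint8, blue, green, red), "fov_y" (degrees; the focal length in pixels is half the picture's height over the tangent of half this angle, whatever the lens; pixels are square), "cx", "cy" (the principal point, pixels), "dist" ([k1, k2, p1, p2, k3] as OpenCV has them; the pictures are not rectified), "R" (3x3) and "t" (3): a world point X has camera coordinates R X + t. Camera axes: x right, y down, z forward; pixel columns grow to the right and rows downward; lengths in m; the calibration is good to about 2 mm. A picture is of the moment at which its call begins. There is no depth.
- env.close_job(): hands the job in; it is judged then, once.
Trained networks look in a picture, given as the dict that the camera call returned (one of the last four; its "shot" number tells which), for a name from the list of things; names that differ only in an ending like _2 or _b are one class to them, and where a whole thing is asked for, a point or a joint stands for the part that bears it (a point fixed in the world has none). Each returns a list of dicts, best first, with "conf" (0 to 1); they miss things now and then, are a little off and sometimes report something else, mostly with a low value. They report only what shows in the picture. A call takes as long as a camera call.
- env.boxes_of(picture, label): "rect" ([left, top, right, bottom] in pixels, round what is visible of it).
- env.trace(picture, label): "region" (480x640 bool, what is visible of it) and "rect" ([left, top, right, bottom] in pixels, round what is visible of it).
The state is a dict: "time_s": time; "qpos": joint angles; "joint_vel": joint speeds; "joint_efforts": joint torques, N m; "eef_pos": TCP position; "tcp_rot": TCP orientation; "contact_force": force on the tool from outside, world axes, zero at the start; "ft_torque": the same for the moment, N m; "gripper_width": finger opening in m; "grip_force": force on a finger pad.
Only numpy, scipy, OpenCV 4.12 (cv2) and the standard library are available. Lean on these libraries where they do the work, as an engineer would, in place of code of your own. Each camera call takes 0.05 s, during which the arm holds its last target. There are 200 camera calls.

TASK

Get the cupcake display case ready: first wind the crank of its jack clockwise until the rubber foot bears firmly on the wooden block (you feel the crank grow heavier; do not force it far beyond that), then swing the lamp arm out of the way, straight out to the right of the case. Load every vanilla cupcake on the near half of the sheet pan (the one at the far back stays): set each upright on the steel apron and push it in through the green spring gate, never lifting it over, until it stands upright inside and the gate has closed behind it. Finally swing the lamp on over the case, its head above the yellow spot on the roof, and leave the other cupcakes alone.

Things in the scene. Friction and masses are not known exactly. Their poses are not given: they have to be found in the camera images.
- case: display case, fixed. Origin on the table under the gate's middle; x points into the case (away from the robot), y left, z up. Steel floor 42 mm above the table: apron outside from x = -170 to 0 mm (160 mm wide), lane inside to x = 370 mm, 102 mm wide. Floor and walls are slick (friction about 0.18). Lane walls 98 mm above the table up to x = 150 mm; beyond that a clear roof 136 mm above the table
- lane_in (a point): middle of the lane's floor inside the case, 188 mm beyond the case origin. The lane holds four cupcakes in a row: later ones push the earlier ones deeper. Gate posts 101 mm apart at case x = 0, tops 107 mm above the table, open above. On the apron two funnel wings, 36 mm high, run from the posts out to x = -64 mm (150 mm apart)
- apron (a point): point on the top of the apron, on the centre line, 90 mm before the gate: a good place to set a cupcake down
- gate_left (a joint): leaf of the gate, clear green, 53 mm long from its hinge to its free edge in mid-doorway, top 96 mm above the table, hinged on the left post. 0 = shut, grows as it swings inward (up to 1.5 rad); it cannot swing outward; a weak spring (0.005 to 0.02 N m) shuts it. A cupcake whose centre is 75 mm or more past the case origin is clear of both leaves
- gate_right (a joint): leaf of the gate, clear green, 53 mm long from its hinge to its free edge in mid-doorway, top 96 mm above the table, hinged on the right post. 0 = shut, grows as it swings inward (up to 1.5 rad); it cannot swing outward; a weak spring (0.005 to 0.02 N m) shuts it. A cupcake whose centre is 75 mm or more past the case origin is clear of both leaves
- crank (a joint): crank of the jack, left of the case, 0 to 23 rad, clockwise from above; a full turn lowers the foot 16 mm. It stays put: friction 0.16 N m, about 3.5 N at the knob. From first contact of foot and block the foot's force grows about 50 N a rad of crank and the knob's load about 2.8 N a rad. 0.6 to 1.2 rad past first contact is firm; 3 rad is too much
- crank_axis (a point): point on the vertical crank axis, 45 mm above the crank's base, at the height at which the knob is gripped
- knob (a point): middle of the black upright crank knob, 24 mm in diameter and 48 mm tall, 45 mm from the crank axis; it spins freely on its pin, so a gripper need not turn with it. The crank arm lies 28 mm under this point
- jack_foot: the jack's rubber foot, a disc 60 mm across; origin in the middle of its underside
- bearing_block: wooden block 85 x 85 mm, fixed, under the foot; origin in the middle of its top face, 18 to 34 mm above the table
- lamp (a joint): red lamp arm on a post at the right-hand gate post, swinging level about a vertical axis; rad, anticlockwise seen from above. 0 = pointing out over the apron (-x of the case), pi/2 = straight out to the right of the case, about 3.54 = head above the yellow spot. Range -0.8 to 4.3; it stays where it is left (friction 0.08 N m)
- lamp_pivot (a point): point on the lamp arm's vertical axis, at the height of lamp_handle
- lamp_handle (a point): middle of the black upright peg on the arm, 22 mm in diameter, free for 22 mm below and above this point, 90 mm from the pivot axis; the arm's top is 26 mm under this point
- lamp_head (a point): centre of the underside of the red lamp shade (72 mm across), 200 mm from the pivot axis
- light_spot (a point): yellow spot, 48 mm across, on the case's roof
- cupcake_1_mid (a point): vanilla cupcake, pale frosting in a yellow paper cup, 74 mm across, 74 mm tall, about 90 g; point on its axis 37 mm above its underside, z along its axis upward. The cup is 50 mm across at the foot, 62 mm at 25 mm height, 73 mm at 46 mm. Starts on the sheet pan left of the case (pan floor 2 mm above the table, rim 25 mm, friction 0.35)
- cupcake_2_mid (a point): as cupcake_1_mid
- cupcake_3_mid (a point): as cupcake_1_mid
- cupcake_4_mid (a point): as cupcake_1_mid
- choc_mid (a point): a bare dark chocolate cupcake, loose, at the back of the pan: to be left alone; point half-way up
- dipped_mid (a point): a brown dipped cupcake, loose, on the left-hand pan: to be left alone; point half-way up

How it is judged:
On the way, in this order (a step that is already met when the one before it is completed fails the run):
1. the jack's foot bears on the block with more than 20 N (contact force between jack_foot and bearing_block above 20 N), for 0.3 s.
2. the lamp arm stands clear, out to the right of the case (value of joint lamp between 1.1 and 2.4 rad), for 0.3 s.
3. every cupcake is inside and the gate is shut (x of cupcake_1_mid in the frame of case between 0.045 and 0.37 m and y of cupcake_1_mid in the frame of case between -0.052 and 0.052 m and z of each of cupcake_1_mid, cupcake_2_mid, cupcake_3_mid, cupcake_4_mid in the frame of case below 0.1 m and angle between each of cupcake_1_mid, cupcake_2_mid, cupcake_3_mid, cupcake_4_mid's own z axis and vertical below 0.25 rad and x of cupcake_2_mid in the frame of case between 0.045 and 0.37 m and y of cupcake_2_mid in the frame of case between -0.052 and 0.052 m and x of cupcake_3_mid in the frame of case between 0.045 and 0.37 m and y of cupcake_3_mid in the frame of case between -0.052 and 0.052 m and x of cupcake_4_mid in the frame of case between 0.045 and 0.37 m and y of cupcake_4_mid in the frame of case between -0.052 and 0.052 m and value of joint each of gate_left, gate_right below 0.15 rad), for 0.3 s.
4. the lamp head is over the yellow spot (horizontal distance between lamp_head and light_spot below 0.04 m), for 0.2 s.
At the end, for the whole second after the job is handed in: every cupcake present stands upright (within 0.25 rad) inside the case, its centre at least 45 mm beyond the case origin, both gate leaves are shut (under 0.15 rad), the foot still bears on the block with more than 15 N, and the lamp head rests within 40 mm (level distance) of the yellow spot (all of step 3 and contact force between jack_foot and bearing_block above 15 N and horizontal distance between lamp_head and light_spot below 0.04 m and velocity of joint lamp below 0.05 rad/s); the robot touches nothing.
It fails at once if the jack is forced: more than 170 N on the foot (contact force between jack_foot and bearing_block above 170 N).
It fails at once if a cupcake is pushed into the case before the foot bears on the block (contact force between jack_foot and bearing_block below 3 N and ((x of cupcake_1_mid in the frame of case between 0.03 and 0.37 m and y of cupcake_1_mid in the frame of case between -0.05 and 0.05 m) or (x of cupcake_2_mid in the frame of case between 0.03 and 0.37 m and y of cupcake_2_mid in the frame of case between -0.05 and 0.05 m) or (x of cupcake_3_mid in the frame of case between 0.03 and 0.37 m and y of cupcake_3_mid in the frame of case between -0.05 and 0.05 m) or (x of cupcake_4_mid in the frame of case between 0.03 and 0.37 m and y of cupcake_4_mid in the frame of case between -0.05 and 0.05 m))).
It fails at once if another cupcake is disturbed (moved by 30 mm) (distance of any of choc_mid, dipped_mid from where it was at the start of the episode above 0.03 m).
It fails at once if a cupcake is lifted into the case over the gate or a wall (more than 30 mm above the lane, over the lane) ((x of cupcake_1_mid in the frame of case between 0.02 and 0.36 m and y of cupcake_1_mid in the frame of case between -0.05 and 0.05 m and z of cupcake_1_mid in the frame of case above 0.109 m) or (x of cupcake_2_mid in the frame of case between 0.02 and 0.36 m and y of cupcake_2_mid in the frame of case between -0.05 and 0.05 m and z of cupcake_2_mid in the frame of case above 0.109 m) or (x of cupcake_3_mid in the frame of case between 0.02 and 0.36 m and y of cupcake_3_mid in the frame of case between -0.05 and 0.05 m and z of cupcake_3_mid in the frame of case above 0.109 m) or (x of cupcake_4_mid in the frame of case between 0.02 and 0.36 m and y of cupcake_4_mid in the frame of case between -0.05 and 0.05 m and z of cupcake_4_mid in the frame of case above 0.109 m)).
Of cupcake_1, cupcake_2, cupcake_3, cupcake_4 only 2 to 4 are there at a start; the rules pass over those that are not, and their reading is None.
At some moment in a run one of cupcake_1, cupcake_2, cupcake_3, cupcake_4 may be knocked a few centimetres aside while the robot is not near it.
Once in a run the grip may slacken for a moment while it holds something.
It also fails if it takes over 210 s, if anything falls off the work surface, if the arm or the gripper's body presses on something with over 40 N, if the wrist force passes 120 N, or if a joint passes its speed limit or range.

## Working session

There is one attempt and no reset: what is moved stays moved. The work goes in short steps, Python scripts to look and compute and a tool call to move; the robot and the scene stay as the last step left them, time stands still between calls to the robot, and variables do not carry over. Pictures are saved under pics/ and viewed, at most 14 in all, crops included, and the job is handed in when it is done.

Besides the shell and the picture viewer there is one more tool, called after ">>>" as a command line: name --pt "numbers of a row" for each row, then --argument value for the rest. drive_tool: Moves the arm, as the interface text tells. Its arguments: {"type":"object","properties":{"motion":{"type":"array"},"newtons":{"type":"number"}},"required":["motion"]}

```bash
mkdir -p pics; cat > h.py <<'E'
import numpy as np, cv2
from cell import env
def K(p):
    f=240/np.tan(np.radians(p["fov_y"])/2)
    return np.array([[f,0,p["cx"]],[0,f,p["cy"]],[0,0,1.]])
def ray(p,uv):
    n=cv2.undistortPoints(np.array([[uv]],float),K(p),np.array(p["dist"],float))[0,0]
    R=np.array(p["R"]);t=np.array(p["t"])
    return -R.T@t, R.T@np.array([n[0],n[1],1])
def at_z(p,uv,z):
    c,d=ray(p,uv); return c+d*(z-c[2])/d[2]
def proj(p,X):
    r,_=cv2.Rodrigues(np.array(p["R"],float))
    return cv2.projectPoints(np.array(X,float).reshape(-1,3),r,np.array(p["t"],float),K(p),np.array(p["dist"],float))[0][:,0]
def tri(obs):
    A=np.zeros((3,3));b=np.zeros(3)
    for p,uv in obs:
        c,d=ray(p,uv);d=d/np.linalg.norm(d);M=np.eye(3)-np.outer(d,d);A+=M;b+=M@c
    return np.linalg.solve(A,b)
def cen(r): r=np.array(r); return (r[:2]+r[2:])/2
def tool(v,s=None):
    "world vector -> tool axes, cm"
    from scipy.spatial.transform import Rotation as Ro
    s=s or env.get_state();q=s["tcp_rot"]
    return Ro.from_quat([q[1],q[2],q[3],q[0]]).as_matrix().T@np.array(v)*100
E
python3 - <<'E'
from h import *
s=env.get_state();print(s)
P={}
for n in("scene","top"):
    p=env.grab_frame(n);P[n]=p;cv2.imwrite(f"pics/{n}0.png",p["color"]);print(n,-np.array(p["R"]).T@p["t"],p["fov_y"])
    for l in ["case","gate_left","gate_right","crank","knob","jack_foot","bearing_block","lamp","lamp_handle","lamp_head","light_spot","cupcake_1_mid","choc_mid","dipped_mid","lane_in"]:
        try: print(l,[(np.round(b["rect"]).astype(int).tolist(),round(b["conf"],2)) for b in env.boxes_of(p,l)][:6])
        except Exception as e: print(l,e)
E
```

```text
{'time_s': 0.0, 'qpos': array([-1.24957350e+00,  3.13966761e-01,  4.49955953e-02,  1.30358295e+00,
       -1.52243000e-05,  1.43119965e+00]), 'joint_vel': array([ 0.00016501,  0.0009471 ,  0.00111789,  0.00044537, -0.00118104,
       -0.00028496]), 'joint_efforts': array([-5.33595448e-04, -4.80618703e+01,  2.98535621e+01,  1.91152131e-02,
       -1.89889493e-04, -1.72241153e-05]), 'eef_pos': array([ 0.25552313, -0.51455107,  0.23043479]), 'tcp_rot': array([-8.74581364e-04,  9.73572521e-01,  2.28376386e-01, -8.72861243e-05]), 'contact_force': array([ 0.63897478, -0.93855198,  0.29935955]), 'ft_torque': array([-0.03209433, -0.05784604, -0.0396002 ]), 'grip_force': 0.0, 'gripper_width': 0.08577692042222661}
scene [-0.2387382   0.51944226  1.25985233] 48.156756042732496
case [([307, 151, 433, 303], 0.6), ([180, 312, 208, 346], 0.34)]
gate_left [([365, 236, 384, 255], 0.49)]
gate_right [([307, 149, 439, 306], 0.68), ([386, 225, 404, 250], 0.45)]
crank [([336, 200, 351, 235], 0.75)]
knob [([306, 150, 437, 303], 0.34), ([412, 192, 437, 268], 0.3)]
jack_foot [([329, 238, 351, 257], 0.53), ([
[... 719 characters left out ...]
0.64), ([406, 230, 428, 235], 0.58)]
crank [([359, 193, 378, 220], 0.67)]
knob [([370, 192, 381, 206], 0.63), ([282, 218, 305, 237], 0.4)]
jack_foot [([349, 219, 362, 229], 0.56), ([357, 189, 378, 218], 0.54)]
bearing_block [([344, 209, 371, 238], 0.91), ([415, 218, 446, 309], 0.35), ([348, 95, 452, 308], 0.19)]
lamp [([409, 215, 452, 308], 0.95), ([408, 230, 426, 236], 0.71)]
lamp_handle [([411, 216, 455, 310], 0.88)]
lamp_head [([410, 216, 447, 309], 0.61), ([350, 99, 451, 310], 0.23)]
light_spot [([349, 97, 452, 312], 0.63)]
cupcake_1_mid [([257, 264, 279, 290], 0.85)]
choc_mid [([324, 156, 352, 186], 0.92), ([412, 219, 455, 308], 0.73)]
dipped_mid []
lane_in [([347, 97, 449, 311], 0.75)]
```

View pics/scene0.png

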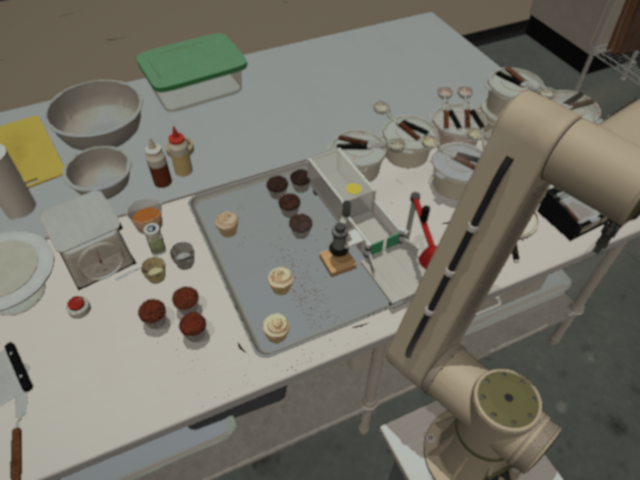

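View pics/top0.png

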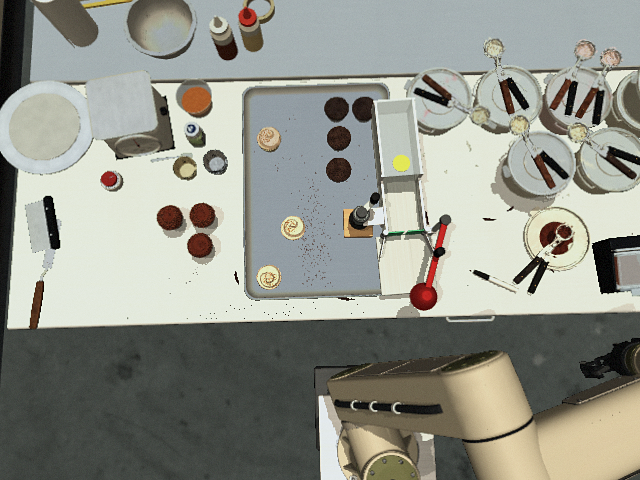

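```bash
python3 - <<'E'
from h import *
a=cv2.imread("pics/top0.png");b=cv2.imread("pics/scene0.png")
A=cv2.resize(a[170:310,335:460],None,fx=4,fy=4,interpolation=3)
B=cv2.resize(b[150:310,300:445],None,fx=3.5,fy=3.5,interpolation=3)
o=np.zeros((560,A.shape[1]+B.shape[1],3),np.uint8);o[:A.shape[0],:A.shape[1]]=A;o[:B.shape[0],A.shape[1]:]=B
o=cv2.resize(o,(800,int(560*800/o.shape[1])));print(800/(A.shape[1]+B.shape[1]),A.shape)
cv2.imwrite("pics/c0.png",o)
E
```

```text
0.7936507936507936 (560, 500, 3)
```

View pics/c0.png

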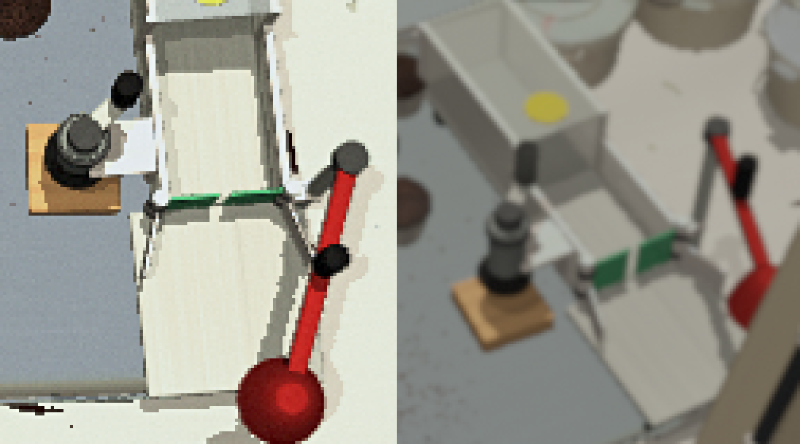

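```bash
python3 - <<'E'
from h import *
T=env.grab_frame("top");S=env.grab_frame("scene")
t=lambda u,v:(335+u/3.175,170+v/3.175)
s=lambda u,v:(300+(u-397)/2.778,150+v/2.778)
for n,a,b in [("postL",(160,200),(585,268)),("postR",(293,190),(684,232)),("knobtop",(128,82),(527,147)),("jacktop",(85,135),(510,217)),("peg",(330,258),(745,178)),("pivtop",(351,155),(717,127)),("spot",(210,-15),(547,107)),("roofL",(157,20),(531,186)),("roofR",(277,15),(605,117))]:
    print(n,tri([(T,t(*a)),(S,s(*b))]).round(4))
L=at_z(T,t(160,200),.107);R=at_z(T,t(293,190),.107);print("posts",L,R,np.linalg.norm(L-R))
print("apL",at_z(T,t(148,397),.042)); print("roof",at_z(T,t(157,20),.136),at_z(T,t(277,15),.136))
print("spot",at_z(T,(401,163),.136))
for uv,w in [((292,227.5),(281,279)),((268.5,277),(276,326)),((268,138),(227,222))]:
    print("cup",at_z(T,uv,.06),tri([(T,uv),(S,w)]))
for l in ["cupcake_1_mid"]:
  for p in (T,S): 
    for b in env.boxes_of(p,l): print(b["rect"],b["conf"],at_z(p,cen(b["rect"]),.045))
E
```

```text
postL [ 0.5967 -0.0407  0.0911]
postR [ 0.6027 -0.1612  0.0848]
knobtop [ 0.6735 -0.0042  0.2117]
jacktop [0.6425 0.0274 0.1543]
peg [ 0.5181 -0.151   0.2519]
pivtop [ 0.6038 -0.1774  0.2315]
spot [ 0.7751 -0.0855  0.1461]
roofL [ 0.771  -0.0604  0.0392]
roofR [ 0.752  -0.1458  0.1276]
posts [ 0.59291017 -0.04015871  0.107     ] [ 0.59867156 -0.15653327  0.107     ] 0.11651708810513443
apL [ 0.42566206 -0.02960719  0.042     ]
roof [ 0.74691207 -0.04113972  0.136     ] [ 0.74851901 -0.1456398   0.136     ]
spot [ 0.78374912 -0.08876612  0.136     ]
cup [0.62424274 0.22054882 0.06      ] [0.62641561 0.2201948  0.04534904]
cup [0.48380072 0.28945876 0.06      ] [0.48501549 0.29084588 0.04976639]
cup [0.89465814 0.28633861 0.06      ] [0.90055451 0.2870918  0.04293563]
[256.6, 264.1, 280.2, 289.8] 0.89 [0.48537729 0.29115071 0.045     ]
[261.2, 314.1, 291.6, 346.0] 0.73 [0.47618866 0.29408331 0.045     ]
```

>>> drive_tool --pt "1 0 0 -4 -0.12" --pt "1 0 0 -8 -0.24" --pt "1 0 0 -12 -0.36" --pt "1 3 -1.7 -14 -0.48" --pt "1 6.5 -3.7 -14 -0.6" --pt "1 10 -5.7 -14 -0.72" --pt "1 13.5 -7.7 -14 -0.84" --pt "1 17 -9.7 -14 -0.96" --pt "1 20.5 -11.7 -14 -1.08" --pt "1 24 -13.7 -14 -1.2" --newtons 20

```text
time_s: 2.63
eef_pos: [0.4104, -0.2839, 0.3715]
tcp_rot: [0.0, 0.673, 0.74, -0.0]
contact_force: [1.5, -0.3, 0.9]
gripper_width: 0.0853
grip_force: 0.0
```

```bash
python3 - <<'E'
from h import *
s=env.get_state();print(s["eef_pos"],tool([1,0,0],s),tool(np.array([.62,.01,.34])-s["eef_pos"],s),s["qpos"])
E
```

```text
[ 0.4103851  -0.28389519  0.37154844] [-9.53775272e+00  9.95441025e+01  5.40893061e-02] [27.25804089 23.66748985  3.15119888] [-7.66202672e-01  1.63737316e-01  1.92817791e-01  1.59913359e+00
  7.74765691e-06  7.09070777e-01]
```

>>> drive_tool --pt "1 2.8 2.4 0 -0.12" --pt "1 5.6 4.8 0 -0.24" --pt "1 8.4 7.2 0 -0.36" --pt "1 11.2 9.6 0 -0.48" --pt "1 14 12 0 -0.6" --pt "1 16.8 14.4 0 -0.72" --pt "1 19.6 16.8 0 -0.84" --pt "1 22.4 19.2 0 -0.96" --pt "1 25 21.6 1.5 -1.08" --pt "1 27 23.7 3 -1.2"

```text
time_s: 3.47
eef_pos: [0.6231, 0.0071, 0.3419]
tcp_rot: [0.001, 0.136, 0.991, 0.0]
contact_force: [0.4, -0.7, -0.5]
gripper_width: 0.0854
grip_force: 0.0
```

>>> drive_tool --pt "1 0 0 0 -0.12" --pt "1 0 0 0 -0.24" --pt "1 0 0 0 -0.32" --pt "1 0 0 0 -0.32"

```text
time_s: 3.8
eef_pos: [0.6216, 0.005, 0.3409]
tcp_rot: [-0.0, -0.021, 1.0, -0.0]
contact_force: [0.4, 1.0, -0.5]
gripper_width: 0.0855
grip_force: 0.0
```

```bash
python3 - <<'E'
from h import *
s=env.get_state();print(s["eef_pos"],tool([1,0,0],s),s["qpos"])
p=env.grab_frame("wrist");cv2.imwrite("pics/w1.png",p["color"]);print(-np.array(p["R"]).T@p["t"])
for l in("knob","crank","gate_left","gate_right","lamp_handle"):print(l,[(np.round(b["rect"]).tolist(),b["conf"]) for b in env.boxes_of(p,l)])
print(proj(p,[[.6735,-.0042,.2],[.6425,.0274,.15]]))
E
```

```text
[0.62160315 0.00503586 0.34086842] [-9.99121676e+01 -4.18981642e+00 -6.47798028e-02] [-1.20894312e-01  4.17491783e-01  4.63568929e-01  1.61751166e+00
 -1.18341998e-04 -1.62804702e-01]
[0.53713485 0.00140201 0.48350588]
knob [([292.0, 254.0, 319.0, 292.0], 0.82)]
crank [([291.0, 214.0, 358.0, 294.0], 0.74)]
gate_left [([234.0, 163.0, 295.0, 178.0], 0.9), ([294.0, 253.0, 318.0, 298.0], 0.38)]
gate_right [([174.0, 161.0, 235.0, 179.0], 0.66)]
lamp_handle [([25.0, 0.0, 125.0, 220.0], 0.66)]
[[306.07441021 278.92940893]
 [339.73469727 230.99780732]]
```

View pics/w1.png

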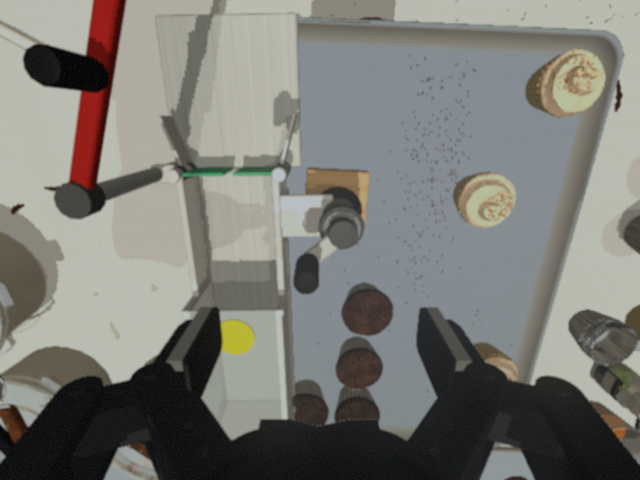

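```bash
python3 - <<'E'
from h import *
s=env.get_state()
p=env.grab_frame("wrist");T=env.grab_frame("top")
L=at_z(p,(279,174),.107);R=at_z(p,(172,172),.107);print(L,R,np.linalg.norm(L-R),(L+R)/2, np.degrees(np.arctan2(R[0]-L[0],L[1]-R[1])))
print("apron",at_z(p,(155,16),.042),at_z(p,(298,14),.042))
print("roof edge",at_z(p,(192,311),.136),at_z(p,(289,311),.136))
print("spot",at_z(p,(236,337),.136))
t=lambda u,v:(335+u/3.175,170+v/3.175)
print("knobtop",tri([(p,(306,284)),(T,t(129,82))]), "jack",tri([(p,(343,230)),(T,t(85,135))]))
print("piv",tri([(p,(77,200)),(T,t(351,155))]),"peg",tri([(p,(41,62)),(T,t(332,257))]))
for z in (.15,.185,.2):print(at_z(p,(306,284),z))
print(at_z(p,(494,202),.065),at_z(p,(578,78),.065))
E
```

```text
[ 0.59395411 -0.03976975  0.107     ] [ 0.59604245 -0.15601126  0.107     ] 0.11626026756367192 [ 0.59499828 -0.0978905   0.107     ] 1.0292417268702243
apron [ 0.43368328 -0.18499148  0.042     ] [ 0.42612768 -0.02580692  0.042     ]
roof edge [ 0.75034358 -0.13700291  0.136     ] [ 0.74611342 -0.02514833  0.136     ]
spot [ 0.78370635 -0.0876992   0.136     ]
knobtop [ 0.67315518 -0.00509426  0.21175478] jack [0.63984072 0.02841273 0.16003134]
piv [ 0.60185972 -0.17786117  0.23109891] peg [ 0.51383406 -0.14398756  0.2864374 ]
[ 0.70389239 -0.00613285  0.15      ]
[ 0.68638909 -0.00537555  0.185     ]
[ 0.67888768 -0.00505099  0.2       ]
[0.62483662 0.22287099 0.065     ] [0.48112464 0.28847909 0.065     ]
```

>>> drive_tool --pt "1 -2.5 -0.6 2 0" --pt "1 -5.1 -1.2 5 0" --pt "1 -5.1 -1.2 9 0" --pt "1 -5.1 -1.2 13 0" --pt "1 -5.1 -1.2 16 0" --pt "1 -5.1 -1.2 17.1 0" --pt "0.15 -5.1 -1.2 17.1 0" --pt "0.15 -5.1 -1.2 17.1 0" --pt "0.15 -5.1 -1.2 17.1 0" --pt "0.15 -5.1 -1.2 17.1 0" --newtons 30

```text
time_s: 5.03
eef_pos: [0.6747, -0.0057, 0.1736]
tcp_rot: [0.003, -0.02, 1.0, -0.0]
contact_force: [-0.3, 0.3, -0.6]
gripper_width: 0.0388
grip_force: 0.0
```

>>> drive_tool --pt "0.1 0 0 0 0" --pt "0.1 0 0 0 0" --pt "0.1 0 0 0 0" --pt "0.1 0 0 0 0"

```text
time_s: 5.37
eef_pos: [0.674, -0.0051, 0.1731]
tcp_rot: [0.002, -0.02, 1.0, -0.0]
contact_force: [-0.4, 1.5, 4.8]
gripper_width: 0.0235
grip_force: 30.2
```

```bash
python3 - <<'E'
from h import *
s=env.get_state();print(s["eef_pos"],s["contact_force"],s["gripper_width"],s["grip_force"])
p=env.grab_frame("wrist");cv2.imwrite("pics/w2.png",p["color"])
# circle rows, tool coords, cw from above, start phase -45deg in world
c=np.array([.641,.027]);a0=-np.pi/4
for st in (0,):
  for k in range(1,17):
    a=a0-k*np.pi/8;d=.045*(np.array([np.cos(a),np.sin(a)])-[np.cos(a0),np.sin(a0)])
    print(k,tool([d[0],d[1],0],s).round(2))
E
```

```text
[ 0.67400737 -0.00511241  0.17310989] [-0.41392734  1.45666938  4.75694084] 0.02346425514084808 30.170839726924896
1 [ 1.5  -0.92 -0.01]
2 [ 3.23 -1.19 -0.01]
3 [ 4.94 -0.78 -0.02]
4 [ 6.36  0.25 -0.03]
5 [ 7.28  1.75 -0.03]
6 [ 7.55  3.48 -0.03]
7 [ 7.14  5.19 -0.03]
8 [ 6.11  6.61 -0.03]
9 [ 4.61  7.53 -0.02]
10 [ 2.88  7.8  -0.01]
11 [ 1.17  7.39 -0.01]
12 [-0.25  6.36  0.  ]
13 [-1.17  4.86  0.  ]
14 [-1.44  3.13  0.01]
15 [-1.03  1.42  0.  ]
16 [-0.  0.  0.]
```

View pics/w2.png

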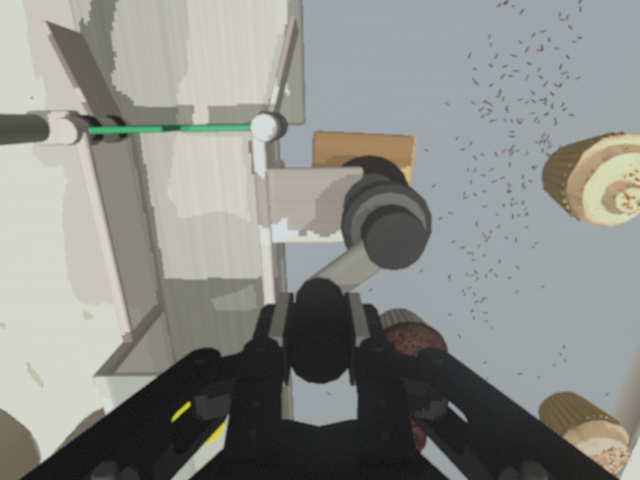

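>>> drive_tool --pt "0.1 0.7 -0.5 0 0" --pt "0.1 1.5 -0.9 0 0" --pt "0.1 2.35 -1.15 0 0" --pt "0.1 3.2 -1.2 0 0" --pt "0.1 4.1 -1.05 0 0" --pt "0.1 4.9 -0.8 0 0" --pt "0.1 6.35 0.25 0 0" --pt "0.1 7.3 1.75 0 0" --pt "0.1 7.55 3.5 0 0" --pt "0.1 7.15 5.2 0 0"

```text
time_s: 6.25
eef_pos: [0.6015, 0.0429, 0.1731]
tcp_rot: [0.004, -0.019, 1.0, -0.002]
contact_force: [7.5, -7.0, 0.4]
gripper_width: 0.0232
grip_force: 30.7
```

```bash
python3 - <<'E'
from h import *
s=env.get_state();print(s["eef_pos"],s["contact_force"],s["gripper_width"],s["grip_force"])
p=env.grab_frame("wrist");cv2.imwrite("pics/w3.png",p["color"])
print(env.boxes_of(p,"knob"))
E
```

```text
[0.60145235 0.04292924 0.17313548] [ 7.54916066 -7.04797551  0.40175015] 0.023239637462316422 30.693089067935944
[{'rect': [287.3, 278.1, 352.3, 385.1], 'conf': 0.81}]
```

```bash
cat > cr.py <<'E'
from h import *
import sys
# usage: cr.py cx cy curx cury a_start(deg, tool phase) step(deg) n
def rows(c,cur,a0,step,n,r=4.5):
    o=[]
    for k in range(1,n+1):
        a=np.radians(a0+step*k); o.append([.1,*np.round(np.array(c)+r*np.array([np.cos(a),np.sin(a)])-cur,2).tolist(),0,0])
    a=a0+step*n
    print(o,"\nend",np.round(np.array(c)+r*np.array([np.cos(np.radians(a)),np.sin(np.radians(a))]),2),a)
def ft(a):
    s=env.get_state();R=np.c_[tool([1,0,0],s),tool([0,1,0],s)][:2]/100
    f=R@s["contact_force"][:2];a=np.radians(a)
    print("t",s["time_s"],"radial",f@[np.cos(a),np.sin(a)],"tang",f@[-np.sin(a),np.cos(a)],"fz",s["contact_force"][2],"z",s["eef_pos"][2],"w",s["gripper_width"])
E
python3 - <<'E'
from cr import *
print(np.degrees(np.arctan2(-3.305,-3.06)),np.degrees(np.arctan2(5.2-3.305,7.15-3.06)))
ft(24.8)
rows([2.93,3.24],[7.15,5.2],24.8,25,10)
E
```

```text
-132.79567330233365 24.859477338628114
t 6.35 radial -3.7794663248410707 tang 3.7367660958048328 fz 4.846209967719888 z 0.17313117750131596 w 0.023205376614690194
[[0.1, -1.32, 1.48, 0, 0], [0.1, -3.04, 2.38, 0, 0], [0.1, -4.99, 2.47, 0, 0], [0.1, -6.79, 1.74, 0, 0], [0.1, -8.11, 0.3, 0, 0], [0.1, -8.7, -1.55, 0, 0], [0.1, -8.45, -3.48, 0, 0], [0.1, -7.41, -5.13, 0, 0], [0.1, -5.77, -6.18, 0, 0], [0.1, -3.84, -6.44, 0, 0]] 
end [ 3.31 -1.24] 274.8
```

>>> drive_tool --pt "0.1 -1.32 1.48 0 0" --pt "0.1 -3.04 2.38 0 0" --pt "0.1 -4.99 2.47 0 0" --pt "0.1 -6.79 1.74 0 0" --pt "0.1 -8.11 0.3 0 0" --pt "0.1 -8.7 -1.55 0 0" --pt "0.1 -8.45 -3.48 0 0" --pt "0.1 -7.41 -5.13 0 0" --pt "0.1 -5.77 -6.18 0 0" --pt "0.1 -3.84 -6.44 0 0"

```text
time_s: 7.18
eef_pos: [0.642, -0.0166, 0.1729]
tcp_rot: [0.003, -0.02, 1.0, 0.004]
contact_force: [6.2, 21.4, 5.0]
gripper_width: 0.0229
grip_force: 31.5
```

```bash
python3 - <<'E'
from cr import *
ft(274.8)
p=env.grab_frame("scene");cv2.imwrite("pics/s2.png",cv2.resize(p["color"][190:290,300:400],None,fx=6,fy=6,interpolation=3))
rows([2.93,3.24],[3.31,-1.24],274.8,25,10)
E
```

```text
t 7.1833 radial -21.660992137754157 tang -5.2765050793578 fz 4.973651307369488 z 0.17290277345950922 w 0.02293549043238967
[[0.1, 1.86, 0.58, 0, 0], [0.1, 3.3, 1.89, 0, 0], [0.1, 4.05, 3.68, 0, 0], [0.1, 3.97, 5.63, 0, 0], [0.1, 3.08, 7.36, 0, 0], [0.1, 1.54, 8.55, 0, 0], [0.1, -0.36, 8.98, 0, 0], [0.1, -2.27, 8.56, 0, 0], [0.1, -3.82, 7.38, 0, 0], [0.1, -4.72, 5.66, 0, 0]] 
end [-1.41  4.42] 524.8
```

View pics/s2.png

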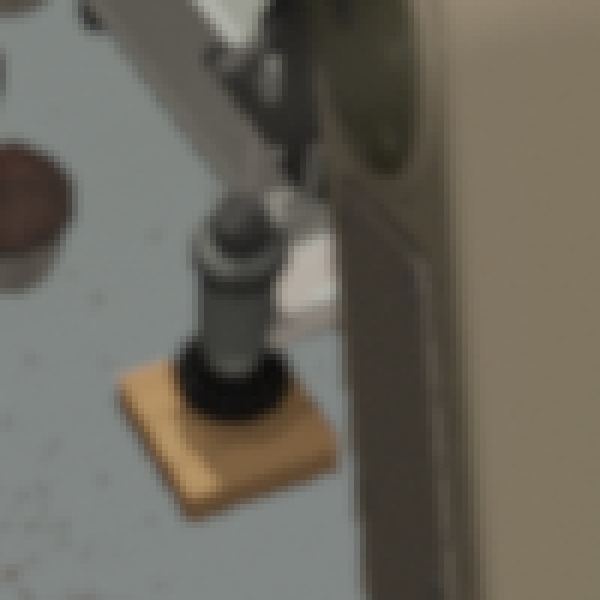

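```bash
python3 - <<'E'
from cr import *
rows([2.87,3.46],[3.31,-1.24],275.3,25,10)
E
```

```text
[[0.1, 1.83, 0.81, 0, 0], [0.1, 3.26, 2.14, 0, 0], [0.1, 4.0, 3.94, 0, 0], [0.1, 3.9, 5.89, 0, 0], [0.1, 2.99, 7.61, 0, 0], [0.1, 1.44, 8.79, 0, 0], [0.1, -0.46, 9.2, 0, 0], [0.1, -2.36, 8.77, 0, 0], [0.1, -3.9, 7.57, 0, 0], [0.1, -4.79, 5.84, 0, 0]] 
end [-1.48  4.6 ] 525.3
```

>>> drive_tool --pt "0.1 1.83 0.81 0 0" --pt "0.1 3.26 2.14 0 0" --pt "0.1 4.0 3.94 0 0" --pt "0.1 3.9 5.89 0 0" --pt "0.1 2.99 7.61 0 0" --pt "0.1 1.44 8.79 0 0" --pt "0.1 -0.46 9.2 0 0" --pt "0.1 -2.36 8.77 0 0" --pt "0.1 -3.9 7.57 0 0" --pt "0.1 -4.79 5.84 0 0"

```text
time_s: 8.07
eef_pos: [0.6876, 0.043, 0.173]
tcp_rot: [0.002, -0.021, 1.0, 0.001]
contact_force: [-6.2, 2.2, 6.3]
gripper_width: 0.0232
grip_force: 31.8
```

```bash
python3 - <<'E'
from cr import *
ft(525.3)
p=env.grab_frame("scene")
C0=cv2.resize(cv2.imread("pics/scene0.png")[190:290,300:365],None,fx=6,fy=6,interpolation=3)
C1=cv2.resize(p["color"][190:290,300:365],None,fx=6,fy=6,interpolation=3)
cv2.imwrite("pics/s3.png",np.hstack([C0,C1]))
rows([2.87,3.46],[-1.48,4.6],525.3,14,10)
E
```

```text
t 8.0667 radial -5.289141843661062 tang -3.967512220777581 fz 6.321551923609358 z 0.17304379733177294 w 0.023235879961337295
[[0.1, -0.15, -1.09, 0, 0], [0.1, -0.03, -2.18, 0, 0], [0.1, 0.35, -3.2, 0, 0], [0.1, 0.97, -4.11, 0, 0], [0.1, 1.79, -4.84, 0, 0], [0.1, 2.76, -5.35, 0, 0], [0.1, 3.82, -5.61, 0, 0], [0.1, 4.92, -5.6, 0, 0], [0.1, 5.98, -5.33, 0, 0], [0.1, 6.95, -4.81, 0, 0]] 
end [ 5.47 -0.21] 665.3
```

View pics/s3.png

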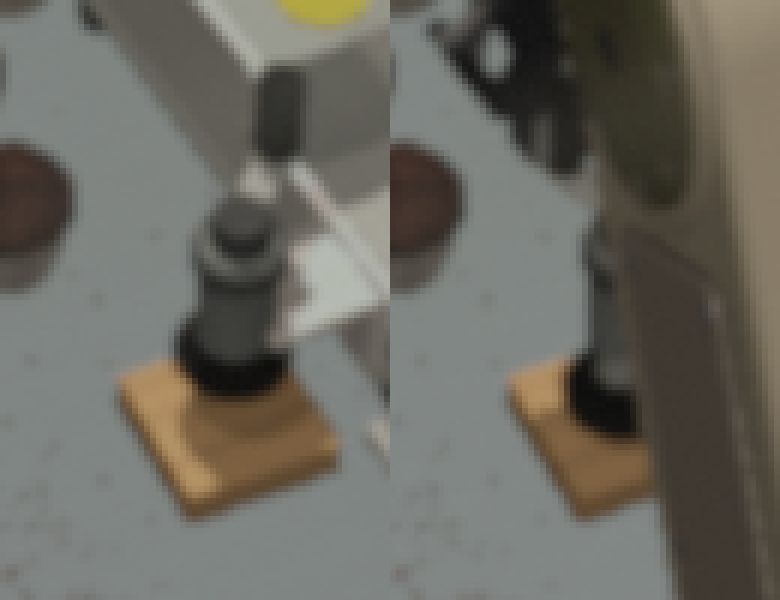

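>>> drive_tool --pt "0.1 -0.15 -1.09 0 0" --pt "0.1 -0.03 -2.18 0 0" --pt "0.1 0.35 -3.2 0 0" --pt "0.1 0.97 -4.11 0 0" --pt "0.1 1.79 -4.84 0 0" --pt "0.1 2.76 -5.35 0 0" --pt "0.1 3.82 -5.61 0 0" --pt "0.1 4.92 -5.6 0 0" --pt "0.1 5.98 -5.33 0 0" --pt "0.1 6.95 -4.81 0 0"

```text
time_s: 8.95
eef_pos: [0.6209, -0.0096, 0.1731]
tcp_rot: [0.004, -0.019, 1.0, 0.0]
contact_force: [7.5, 4.4, 1.9]
gripper_width: 0.0232
grip_force: 31.6
```

```bash
python3 - <<'E'
from cr import *
ft(665.3)
rows([2.87,3.46],[5.47,-.21],665.3,9,10)
E
```

```text
t 8.95 radial -7.758271311837757 tang -3.9253533191398438 fz 1.8884678746975876 z 0.1731066673598466 w 0.02316486844279718
[[0.1, 0.54, 0.45, 0, 0], [0.1, 1.01, 0.98, 0, 0], [0.1, 1.38, 1.58, 0, 0], [0.1, 1.66, 2.23, 0, 0], [0.1, 1.84, 2.91, 0, 0], [0.1, 1.9, 3.62, 0, 0], [0.1, 1.85, 4.32, 0, 0], [0.1, 1.7, 5.01, 0, 0], [0.1, 1.43, 5.66, 0, 0], [0.1, 1.07, 6.27, 0, 0]] 
end [6.54 6.06] 755.3
```

>>> drive_tool --pt "0.1 0.54 0.45 0 0" --pt "0.1 1.01 0.98 0 0" --pt "0.1 1.38 1.58 0 0" --pt "0.1 1.66 2.23 0 0" --pt "0.1 1.84 2.91 0 0" --pt "0.1 1.9 3.62 0 0" --pt "0.1 1.85 4.32 0 0" --pt "0.1 1.7 5.01 0 0" --pt "0.1 1.43 5.66 0 0" --pt "0.1 1.07 6.27 0 0"

```text
time_s: 9.78
eef_pos: [0.6055, 0.0517, 0.173]
tcp_rot: [0.001, -0.019, 1.0, -0.001]
contact_force: [-2.8, -3.9, 12.3]
gripper_width: 0.0232
grip_force: 32.2
```

```bash
python3 - <<'E'
from cr import *
ft(755.3)
rows([2.87,3.46],[6.54,6.06],755.3,6,10)
E
```

```text
t 9.7833 radial 0.21598517295759276 tang -4.7643927588583015 fz 12.34320280808968 z 0.1729678676076627 w 0.023219384659238507
[[0.1, -0.29, 0.37, 0, 0], [0.1, -0.62, 0.71, 0, 0], [0.1, -0.98, 1.01, 0, 0], [0.1, -1.37, 1.27, 0, 0], [0.1, -1.79, 1.49, 0, 0], [0.1, -2.23, 1.66, 0, 0], [0.1, -2.68, 1.79, 0, 0], [0.1, -3.14, 1.87, 0, 0], [0.1, -3.62, 1.9, 0, 0], [0.1, -4.09, 1.88, 0, 0]] 
end [2.45 7.94] 815.3
```

>>> drive_tool --pt "0.1 -0.29 0.37 0 0" --pt "0.1 -0.62 0.71 0 0" --pt "0.1 -0.98 1.01 0 0" --pt "0.1 -1.37 1.27 0 0" --pt "0.1 -1.79 1.49 0 0" --pt "0.1 -2.23 1.66 0 0" --pt "0.1 -2.68 1.79 0 0" --pt "0.1 -3.14 1.87 0 0" --pt "0.1 -3.62 1.9 0 0" --pt "0.1 -4.09 1.88 0 0"

```text
time_s: 10.62
eef_pos: [0.644, 0.0741, 0.173]
tcp_rot: [-0.0, -0.02, 1.0, 0.001]
contact_force: [-6.7, 3.7, 13.4]
gripper_width: 0.0235
grip_force: 32.4
```

```bash
python3 - <<'E'
from cr import *
ft(815.3)
rows([2.87,3.46],[2.45,7.94],815.3,6,10)
E
```

```text
t 10.6167 radial 3.339051092685818 tang -6.918510167889709 fz 13.405105384213362 z 0.17299080233081873 w 0.023473796164075248
[[0.1, -0.46, -0.07, 0, 0], [0.1, -0.92, -0.18, 0, 0], [0.1, -1.36, -0.35, 0, 0], [0.1, -1.78, -0.56, 0, 0], [0.1, -2.18, -0.81, 0, 0], [0.1, -2.55, -1.1, 0, 0], [0.1, -2.89, -1.43, 0, 0], [0.1, -3.19, -1.79, 0, 0], [0.1, -3.45, -2.18, 0, 0], [0.1, -3.67, -2.6, 0, 0]] 
end [-1.22  5.34] 875.3
```

>>> drive_tool --pt "0.1 -0.46 -0.07 0 0" --pt "0.1 -0.92 -0.18 0 0" --pt "0.1 -1.36 -0.35 0 0"

```text
time_s: 10.87
eef_pos: [0.6578, 0.072, 0.173]
tcp_rot: [-0.0, -0.02, 1.0, 0.002]
contact_force: [-6.1, 6.7, 12.6]
gripper_width: 0.0233
grip_force: 32.5
```

```bash
python3 - <<'E'
from cr import *
ft(833.3)
rows([2.87,3.46],[1.09,7.59],833.3,6,5)
p=env.grab_frame("scene")
C1=cv2.resize(p["color"][190:290,300:400],None,fx=6,fy=6,interpolation=3)
cv2.imwrite("pics/s4.png",C1)
E
```

```text
t 10.8667 radial 4.038997265008634 tang -8.045930450353202 fz 12.580599967852596 z 0.17303141941715622 w 0.02328943151674355
[[0.1, -0.42, -0.21, 0, 0], [0.1, -0.82, -0.46, 0, 0], [0.1, -1.19, -0.75, 0, 0], [0.1, -1.53, -1.08, 0, 0], [0.1, -1.83, -1.44, 0, 0]] 
end [-0.74  6.15] 863.3
```

View pics/s4.png

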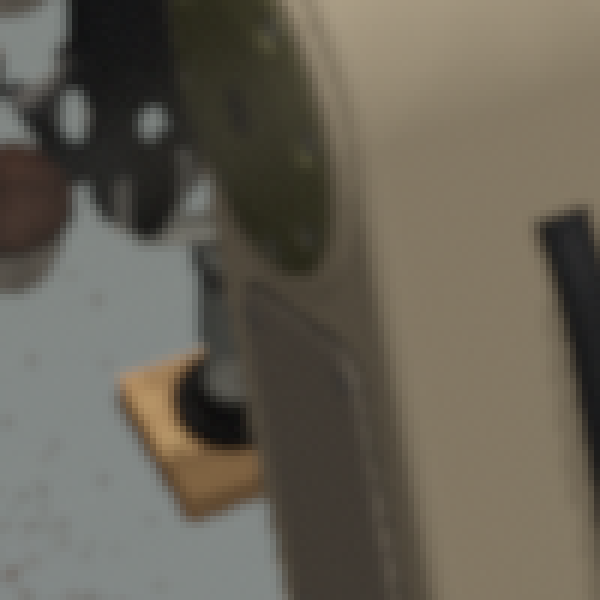

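>>> drive_tool --pt "0.5 0 0 0 0" --pt "0.6 0 0 0 0" --pt "0.6 0 0 0 0" --pt "0.6 0 0 -4 0" --pt "0.6 0 0 -8 0" --pt "0.6 0 0 -12 0" --pt "0.6 0 0 -16 0" --pt "0.6 2 -3 -18 0" --pt "0.6 4 -6 -18 0" --pt "0.6 6 -9 -18 0"

```text
time_s: 11.75
eef_pos: [0.6029, -0.0231, 0.3517]
tcp_rot: [0.002, -0.02, 1.0, -0.0]
contact_force: [0.2, -0.5, -0.4]
gripper_width: 0.0514
grip_force: 0.0
```

>>> drive_tool --pt "0.6 2 -3 0 0" --pt "0.6 4.3 -6 0 0" --pt "0.6 6.6 -9 0 0" --pt "0.6 9 -12.5 0 0" --pt "0.6 9 -12.5 0 0"

```text
time_s: 12.17
eef_pos: [0.5141, -0.1557, 0.3503]
tcp_rot: [-0.001, -0.016, 1.0, -0.001]
contact_force: [0.8, -0.3, -0.5]
gripper_width: 0.0509
grip_force: 0.0
```

```bash
python3 - <<'E'
from h import *
s=env.get_state();print(s["eef_pos"],s["contact_force"])
p=env.grab_frame("wrist");cv2.imwrite("pics/w4.png",p["color"])
print(proj(p,[.514,-.144,.27]))
T=env.grab_frame("top");S=env.grab_frame("scene")
for l in("lamp_handle","lamp"):print(l,[(np.round(b["rect"]).tolist(),b["conf"]) for b in env.boxes_of(p,l)])
E
```

```text
[ 0.51406825 -0.15574604  0.35032143] [ 0.79762425 -0.34342101 -0.50468518]
[[335.84888119 250.09566421]]
lamp_handle [([274.0, 43.0, 415.0, 345.0], 0.75)]
lamp [([274.0, 47.0, 424.0, 344.0], 0.59)]
```

View pics/w4.png

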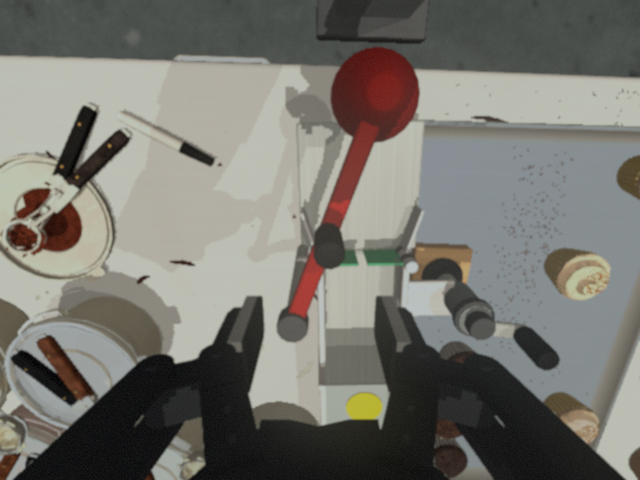

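```bash
python3 - <<'E'
from h import *
p=env.grab_frame("wrist");T=env.grab_frame("top")
a=cv2.imread("pics/top0.png")
for uv in [(330,238),(330,256)]:
  print([at_z(p,uv,z).round(4)[:2] for z in(.235,.255,.275)], tri([(p,uv),(T,(439.5,251))]))
print("piv",[at_z(p,(293,325),z).round(4)[:2] for z in(.225,.235)],tri([(p,(293,325)),(T,(445.5,219.3))]))
print([at_z(T,(439.5,251),z).round(4)[:2] for z in(.235,.255,.275)])
s=env.get_state();print(tool(np.array([.5125,-.148,.236])-s["eef_pos"],s),tool([1,0,0],s))
E
```

```text
[array([ 0.5212, -0.1408]), array([ 0.5144, -0.1418]), array([ 0.5076, -0.1427])] [ 0.51261443 -0.14494791  0.27125463]
[array([ 0.5365, -0.14  ]), array([ 0.5285, -0.141 ]), array([ 0.5205, -0.1421])] [ 0.51349319 -0.14285513  0.29207061]
piv [array([ 0.6085, -0.1694]), array([ 0.602 , -0.1688])] [ 0.59860557 -0.1713086   0.24306362]
[array([ 0.5211, -0.1562]), array([ 0.5184, -0.1515]), array([ 0.5157, -0.1468])]
[ 0.56480951  0.17824566 11.40185579] [-9.99148079e+01 -4.12674956e+00 -3.32345264e-02]
```

>>> drive_tool --pt "0.8 0.1 1.2 0 0" --pt "0.8 0.1 1.2 3 0" --pt "0.8 0.1 1.2 6 0" --pt "0.8 0.1 1.2 9 0" --pt "0.8 0.1 1.2 11.4 0" --pt "0.1 0.1 1.2 11.4 0" --pt "0.1 0.1 1.2 11.4 0" --pt "0.1 0.1 1.2 11.4 0" --pt "0.1 0.1 1.2 11.4 0" --pt "0.1 0.1 1.2 11.4 0" --newtons 25

```text
time_s: 13.35
eef_pos: [0.5178, -0.139, 0.2386]
tcp_rot: [0.002, -0.02, 1.0, -0.001]
contact_force: [1.7, 0.4, 3.4]
gripper_width: 0.0214
grip_force: 25.0
```

>>> drive_tool --pt "0.1 0 0 0 0" --pt "0.1 0 0 0 0" --pt "0.1 0 0 0 0"

```text
time_s: 13.6
eef_pos: [0.5177, -0.1391, 0.2386]
tcp_rot: [0.002, -0.02, 1.0, -0.001]
contact_force: [2.1, 0.3, 5.6]
gripper_width: 0.0213
grip_force: 25.3
```

```bash
python3 - <<'E'
from h import *
s=env.get_state();print(s["eef_pos"],s["contact_force"],s["gripper_width"])
P=np.array([.600,-.172]);d=s["eef_pos"][:2]-P;a=np.arctan2(d[1],d[0]);r=np.hypot(*d);print(np.degrees(a),r)
for b in np.arange(10,121,10):
    q=a+np.radians(b);v=P+.09*np.array([np.cos(q),np.sin(q)])-P-.09*np.array([np.cos(a),np.sin(a)]);print(b,tool([*v,0],s).round(2)[:2].tolist(),end=" ")
E
```

```text
[ 0.51771948 -0.13913973  0.23856015] [2.06769039 0.34684195 5.60509882] 0.021268182746277595
158.22977777868604 0.08859955846953627
10 [0.51, -1.48] 20 [0.76, -3.03] 30 [0.73, -4.6] 40 [0.43, -6.14] 50 [-0.13, -7.61] 60 [-0.94, -8.95] 70 [-1.97, -10.14] 80 [-3.18, -11.12] 90 [-4.56, -11.88] 100 [-6.04, -12.4] 110 [-7.59, -12.64] 120 [-9.16, -12.62]
```

>>> drive_tool --pt "0.1 0.5 -1.5 0 0" --pt "0.1 0.75 -3.0 0 0" --pt "0.1 0.75 -4.6 0 0" --pt "0.1 0.45 -6.15 0 0" --pt "0.1 -0.15 -7.6 0 0" --pt "0.1 -0.95 -8.95 0 0" --pt "0.1 -1.95 -10.15 0 0" --pt "0.1 -3.2 -11.1 0 0" --pt "0.1 -4.55 -11.9 0 0" --pt "0.1 -6.05 -12.4 0 0"

```text
time_s: 14.43
eef_pos: [0.5802, -0.262, 0.2374]
tcp_rot: [-0.001, -0.019, 1.0, -0.001]
contact_force: [-4.8, -3.2, 4.5]
gripper_width: 0.0211
grip_force: 25.6
```

>>> drive_tool --pt "0.1 -0.75 -0.15 0 0" --pt "0.1 -1.55 -0.25 0 0" --pt "0.1 -1.55 -0.25 0 0" --pt "0.1 -1.55 -0.25 0 0" --pt "0.7 -1.55 -0.25 0 0" --pt "0.7 -1.55 -0.25 0 0" --pt "0.7 -1.55 -0.25 0 0" --pt "0.7 -1.55 -0.25 -4 0" --pt "0.7 -1.55 -0.25 -8 0" --pt "0.7 -1.55 -0.25 -12 0"

```text
time_s: 15.27
eef_pos: [0.596, -0.2611, 0.3569]
tcp_rot: [-0.001, -0.02, 1.0, 0.001]
contact_force: [2.1, -0.9, 0.6]
gripper_width: 0.0596
grip_force: 0.0
```

```bash
python3 - <<'E'
from h import *
s=env.get_state();print(s["eef_pos"],s["contact_force"],s["gripper_width"],tool([1,0,0],s))
T=env.grab_frame("top");cv2.imwrite("pics/t2.png",T["color"][80:320,200:560])
for b in env.boxes_of(T,"cupcake_1_mid")+env.boxes_of(T,"lamp"): print(b,at_z(T,cen(b["rect"]),.05))
E
```

```text
[ 0.59602968 -0.26111637  0.3568711 ] [ 2.12380873 -0.9056502   0.57017579] 0.05960422080517911 [-99.92136249  -3.95760374  -0.24226115]
{'rect': [256.0, 264.3, 279.9, 293.5], 'conf': 0.68} [0.47938703 0.29201622 0.05      ]
{'rect': [440.1, 216.3, 502.4, 229.8], 'conf': 0.85} [ 0.62536583 -0.2965235   0.05      ]
```

View pics/t2.png

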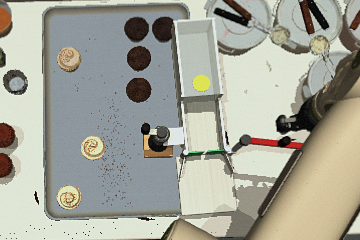

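>>> drive_tool --pt "1 -0.4 4 0 0" --pt "1 -0.8 8 0 0" --pt "1 -1.2 12 0 0" --pt "1 -1.6 16 0 0" --pt "1 -2 20 0 0" --pt "1 -2.4 24 0 0" --pt "1 -2.8 28 0 0" --pt "1 -3.2 32 0 0" --pt "1 -3.6 36 0 0" --pt "1 -4 40 0 0"

```text
time_s: 16.25
eef_pos: [0.6204, 0.1413, 0.3552]
tcp_rot: [-0.001, -0.02, 1.0, -0.0]
contact_force: [0.6, -0.6, 0.1]
gripper_width: 0.0855
grip_force: 0.0
```

>>> drive_tool --pt "1 -0.5 4 1 0" --pt "1 -0.9 8.1 3 0" --pt "1 -0.9 8.1 7 0" --pt "1 -0.9 8.1 11 0" --pt "1 -0.9 8.1 14 0" --pt "1 -0.9 8.1 15.5 0" --pt "1 -0.9 8.1 15.5 0"

```text
time_s: 16.83
eef_pos: [0.6232, 0.2201, 0.1947]
tcp_rot: [-0.006, -0.02, 1.0, -0.001]
contact_force: [-0.6, 0.4, 0.5]
gripper_width: 0.0852
grip_force: 0.0
```

```bash
cat > cup.py <<'E'
from h import *
def look(name,exp):
    s=env.get_state();p=env.grab_frame("wrist");cv2.imwrite(f"pics/{name}.png",p["color"])
    print(s["eef_pos"],s["contact_force"],s["gripper_width"],tool([1,0,0],s).round(2),proj(p,[*exp,.05]))
    for b in env.trace(p,"cupcake_1_mid"):
        m=b["region"].astype(np.uint8)
        # best circle radius 37 at z .048, fit by outline overlap
        best=None
        th=np.linspace(0,2*np.pi,40)
        prof=[(0,.025),(.025,.031),(.046,.0365),(.055,.037),(.066,.028),(.074,.01)]
        c=at_z(p,cen(b["rect"]),.045)[:2]
        if b["conf"]<.3: continue
        for sx in np.arange(-.016,.017,.002):
          for sy in np.arange(-.016,.017,.002):
            x=c+[sx,sy];pts=np.vstack([np.c_[x[0]+r*np.cos(th),x[1]+r*np.sin(th),np.full(40,.002+z)] for z,r in prof])
            h=cv2.convexHull(proj(p,pts).astype(np.float32)).astype(np.int32)
            q=np.zeros_like(m);cv2.fillConvexPoly(q,h,1)
            iou=(q&m).sum()/max(1,(q|m).sum())
            if best is None or iou>best[0]:best=(iou,x)
        print(b["conf"],np.round(b["rect"]),"pos",best, "move",tool([*(best[1]-s["eef_pos"][:2]),0],s).round(2))
E
python3 -c "
from cup import *
look('a1',[.6255,.221])"
```

```text
[0.62322829 0.22013301 0.19473702] [-0.61668888  0.44689023  0.45510798] 0.08523024227297415 [-99.91  -4.    -1.1 ] [[319.8036245  227.40607478]]
0.74 [372.   0. 471. 101.] pos (np.float64(0.9185109522188174), array([0.48363016, 0.29063487])) move [13.67  7.6   0.14]
```

View pics/a1.png

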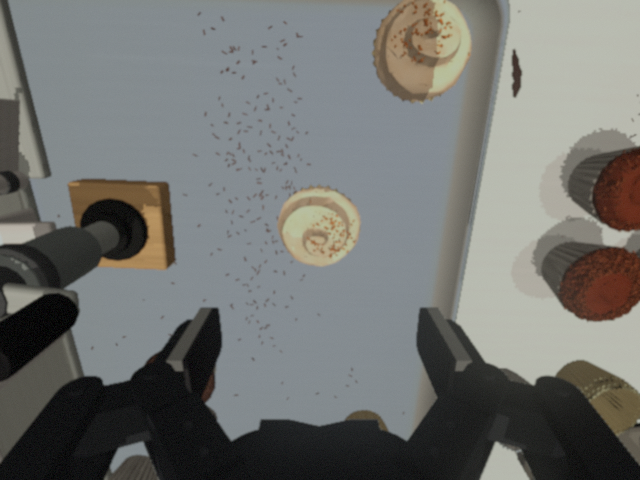

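>>> drive_tool --pt "1 -0.25 0.1 3 0" --pt "1 -0.25 0.1 7 0" --pt "1 -0.25 0.1 11 0" --pt "1 -0.25 0.1 14 0" --pt "1 -0.25 0.1 16.5 0" --pt "1 -0.25 0.1 17.7 0" --pt "1 -0.25 0.1 17.7 0" --pt "0.7 -0.25 0.1 17.7 0" --pt "0.7 -0.25 0.1 17.7 0" --pt "0.7 -0.25 0.1 17.7 0" --newtons 30

```text
time_s: 17.77
eef_pos: [0.6319, 0.2219, 0.0273]
tcp_rot: [0.002, -0.02, 1.0, 0.0]
contact_force: [1.1, 0.4, 0.0]
gripper_width: 0.0699
grip_force: 34.5
```

>>> drive_tool --pt "0.7 0 0 0 0" --pt "0.7 0 0 0 0" --pt "0.7 0 0 -1 0" --pt "0.7 0 0 -2 0" --pt "0.7 0 0 -2 0"

```text
time_s: 18.18
eef_pos: [0.6311, 0.2218, 0.0473]
tcp_rot: [0.002, -0.02, 1.0, 0.0]
contact_force: [0.6, -0.2, -0.3]
gripper_width: 0.0701
grip_force: 34.7
```

```bash
python3 -c "
from h import *
s=env.get_state();th=.0454;O=np.array([.595,-.0979]);A=O-.09*np.array([np.cos(th),np.sin(th)])
print(s,A,tool([*(A-s['eef_pos'][:2]),0],s))"
```

```text
{'time_s': 18.1833, 'qpos': array([ 2.18167605e-01,  5.90239117e-01,  1.53584385e-02,  9.92203298e-01,
       -8.48908637e-05,  1.78859400e-01]), 'joint_vel': array([-0.00087704,  0.01356216, -0.02051897, -0.03943745, -0.00085307,
        0.0002811 ]), 'joint_efforts': array([ 1.37616138e-02, -5.84201860e+01,  2.59214205e+01,  6.16381746e-01,
       -4.71910491e-03,  3.83319684e-05]), 'eef_pos': array([0.63106707, 0.22182145, 0.04728015]), 'tcp_rot': array([ 1.82809072e-03, -1.96527243e-02,  9.99805143e-01,  3.24448419e-04]), 'contact_force': array([ 0.64466825, -0.16973193, -0.31865064]), 'ft_torque': array([ 0.02376432, -0.0510004 , -0.00444373]), 'grip_force': 34.72626329166815, 'gripper_width': 0.07010217580554397} [ 0.50509274 -0.1019846 ] [ 13.86006614 -31.86051841  -0.06922313]
```

>>> drive_tool --pt "0.7 0 0 -4 0" --pt "0.7 0 0 -8 0" --pt "0.7 1 0 -12 0" --pt "0.7 3 -2 -15 0" --pt "0.7 6 -4 -15 0" --pt "0.7 9 -6.5 -15 0" --pt "0.7 11.5 -9.5 -15 0" --pt "0.7 13.3 -13 -15 0" --pt "0.7 13.3 -17 -15 0" --pt "0.7 13.3 -21 -15 0"

```text
time_s: 19.02
eef_pos: [0.5034, 0.0056, 0.1951]
tcp_rot: [0.0, -0.02, 1.0, -0.0]
contact_force: [1.4, 0.0, -0.1]
gripper_width: 0.0699
grip_force: 35.3
```

>>> drive_tool --pt "0.7 0 -4 0 0" --pt "0.7 0 -8 0 0" --pt "0.7 0 -10 0 0" --pt "0.7 0 -10.9 0 0" --pt "0.7 0 -10.9 0 0"

```text
time_s: 19.43
eef_pos: [0.5092, -0.1044, 0.1944]
tcp_rot: [0.0, -0.018, 1.0, -0.0]
contact_force: [1.0, 0.6, -0.3]
gripper_width: 0.0702
grip_force: 35.3
```

```bash
python3 -c "
from h import *
s=env.get_state();th=.0454;O=np.array([.595,-.0979]);A=O-.09*np.array([np.cos(th),np.sin(th)])
print(s['eef_pos'],s['gripper_width'],s['grip_force'],A,tool([*(A-s['eef_pos'][:2]),.069-s['eef_pos'][2]],s))
p=env.grab_frame('wrist');print(env.boxes_of(p,'cupcake_1_mid'),proj(p,[*s['eef_pos'][:2],s['eef_pos'][2]+.012]))"
```

```text
[ 0.50921928 -0.10435765  0.19437171] 0.07015588101495016 35.299300763290375 [ 0.50509274 -0.1019846 ] [ 0.40688274  0.25554993 12.53700064]
[{'rect': [0.0, 475.1, 179.4, 478.2], 'conf': 0.68}, {'rect': [436.4, 318.8, 468.5, 356.8], 'conf': 0.5}] [[318.76301314 324.19445341]]
```

Lower, release slowly, back away upward.

>>> drive_tool --pt "0.7 0 0.2 4 0" --pt "0.7 0 0.2 8 0" --pt "0.7 0 0.2 10.5 0" --pt "0.7 0 0.2 12 0" --pt "0.7 0 0.2 12.6 0" --pt "0.7 0 0.2 12.6 0" --pt "0.7 0 0.2 12.6 0"

```text
time_s: 20.12
eef_pos: [0.5094, -0.099, 0.0688]
tcp_rot: [0.0, -0.021, 1.0, 0.0]
contact_force: [0.5, -0.3, -0.3]
gripper_width: 0.0699
grip_force: 35.3
```

>>> drive_tool --pt "0.9 0 0 0 0" --pt "1 0 0 0 0" --pt "1 0 0 0 0" --pt "1 0 0 -3 0" --pt "1 0 0 -6 0" --pt "1 0 0 -9 0" --pt "1 2 0 -11 0" --pt "1 5 0 -11 0" --pt "1 5 0 -11 0"

```text
time_s: 20.87
eef_pos: [0.4555, -0.1019, 0.1796]
tcp_rot: [-0.001, -0.019, 1.0, -0.0]
contact_force: [-0.8, 0.1, -1.0]
gripper_width: 0.0855
grip_force: 0.0
```

```bash
python3 -c "
from cup import *
look('a2',[.505,-.102])"
```

```text
[ 0.45552292 -0.10186434  0.17955369] [-0.77169684  0.07966382 -1.01872738] 0.08550963057183211 [-99.93  -3.86  -0.15] [[316.28750613 282.61240918]]
0.42 [407. 372. 435. 418.] pos (np.float64(0.16477272727272727), array([6.42720621e-01, 5.57576802e-04])) move [-19.1    9.51  -0.03]
```

View pics/a2.png

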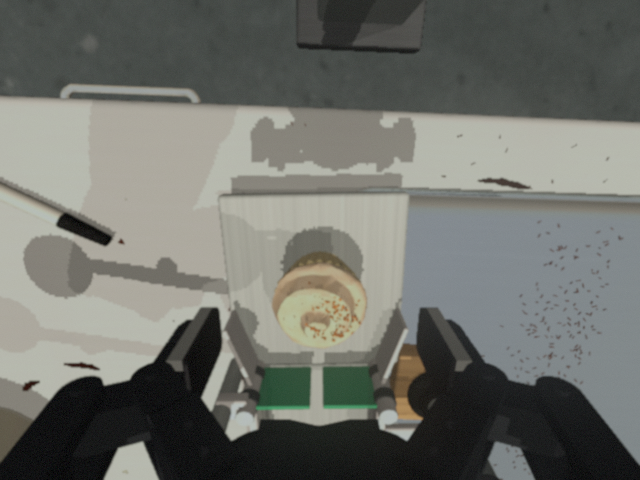

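>>> drive_tool --pt "0.4 3 -0.25 0 0" --pt "0.4 3 -0.25 3 0" --pt "0.4 3 -0.25 7 0" --pt "0.4 3 -0.25 10.5 0" --pt "0.4 3 -0.25 12.3 0" --pt "0.4 3 -0.25 12.3 0" --pt "0.4 3 -0.25 12.3 0"

```text
time_s: 21.55
eef_pos: [0.4291, -0.1059, 0.0545]
tcp_rot: [-0.001, -0.02, 1.0, 0.001]
contact_force: [0.2, 0.2, -0.1]
gripper_width: 0.0344
grip_force: 0.0
```

```bash
python3 -c "
from h import *
s=env.get_state();print(s['eef_pos'],s['gripper_width'],s['contact_force'],tool(np.array([.647,-.0955,.055])-s['eef_pos'],s),tool(np.array([.5,-.1022,.055])-s['eef_pos'],s))"
```

```text
[ 0.42912802 -0.10589741  0.0545153 ] 0.03439745126549287 [ 0.20329643  0.2028068  -0.09230433] [-21.81108458   0.18161264  -0.09496569] [-7.09613869  0.09061051 -0.06356257]
```

>>> drive_tool --pt "0.4 -1 0 0 0" --pt "0.4 -2 0 0 0" --pt "0.4 -3 0 0 0" --pt "0.4 -4 0.05 0 0" --pt "0.4 -5 0.05 0 0" --pt "0.4 -6 0.1 0 0" --pt "0.4 -7 0.1 0 0" --pt "0.4 -8 0.1 0 0" --pt "0.4 -9 0.1 0 0" --pt "0.4 -10 0.1 0 0"

```text
time_s: 22.38
eef_pos: [0.53, -0.1011, 0.0551]
tcp_rot: [-0.0, -0.02, 1.0, 0.0]
contact_force: [-1.3, -0.7, 0.3]
gripper_width: 0.0344
grip_force: 0.6
```

>>> drive_tool --pt "0.4 -1 0 0 0" --pt "0.4 -2 0 0 0" --pt "0.4 -3 0 0 0" --pt "0.4 -4 0.05 0 0" --pt "0.4 -5 0.05 0 0" --pt "0.4 -6 0.05 0 0" --pt "0.4 -7 0.1 0 0" --pt "0.4 -8 0.1 0 0" --pt "0.4 -9 0.1 0 0" --pt "0.4 -10 0.1 0 0"

```text
time_s: 23.22
eef_pos: [0.6297, -0.0963, 0.0551]
tcp_rot: [-0.0, -0.02, 1.0, -0.0]
contact_force: [-1.9, 0.3, 0.9]
gripper_width: 0.0345
grip_force: 1.0
```

>>> drive_tool --pt "0.4 -0.8 0 0 0" --pt "0.4 -1.4 0 0 0" --pt "0.4 -1.8 0 0 0" --pt "0.4 -1.8 0 0 0"

```text
time_s: 23.55
eef_pos: [0.648, -0.0956, 0.0552]
tcp_rot: [0.0, -0.02, 1.0, -0.0]
contact_force: [0.4, -1.3, 0.5]
gripper_width: 0.0344
grip_force: 0.6
```

```bash
python3 -c "
from h import *
s=env.get_state();print(s['eef_pos'],s['contact_force'])
for n in ('top','wrist'):
  p=env.grab_frame(n);cv2.imwrite('pics/p1%s.png'%n,p['color'])
  for l in ('cupcake_1_mid','gate_left','gate_right'): print(n,l,[(b['rect'],b['conf'],at_z(p,cen(b['rect']),.1)) for b in env.boxes_of(p,l)])
"
```

```text
[ 0.64804181 -0.09561379  0.05519509] [ 0.40012154 -1.32708098  0.53984459]
top cupcake_1_mid []
top gate_left []
top gate_right [([341.7, 95.7, 534.1, 298.0], 0.65, array([ 0.69339857, -0.19349615,  0.1       ]))]
wrist cupcake_1_mid []
wrist gate_left [([388.7, 186.9, 522.6, 357.2], 0.8, array([ 0.60555462, -0.05453776,  0.1       ]))]
wrist gate_right [([134.2, 189.9, 248.2, 358.2], 0.72, array([ 0.60941345, -0.13698291,  0.1       ]))]
```

>>> drive_tool --pt "0.4 1 0 0 0" --pt "0.4 2.5 -0.05 0 0" --pt "0.4 4.5 -0.05 0 0" --pt "0.4 7 -0.1 0 0" --pt "0.4 10 -0.1 0 0" --pt "0.4 13 -0.1 -2 0" --pt "0.4 15 -0.1 -6 0" --pt "0.4 16 0 -10 0" --pt "0.6 16 0 -14 0" --pt "0.6 16 0 -14 0"

```text
time_s: 24.78
eef_pos: [0.4897, -0.1032, 0.2034]
tcp_rot: [0.006, -0.019, 1.0, -0.002]
contact_force: [2.6, -0.5, 0.0]
gripper_width: 0.051
grip_force: 0.0
```

```bash
python3 -c "
from h import *
s=env.get_state();print(s['eef_pos'],s['contact_force'])
a=env.grab_frame('wrist')['color'];p=env.grab_frame('top');b=p['color'][90:310,230:480]
for x in env.boxes_of(p,'cupcake_1_mid'):print(x,at_z(p,cen(x['rect']),.05))
o=np.hstack([cv2.resize(a[240:480],(480,360)),cv2.resize(b,(320,360))]);cv2.imwrite('pics/a3.png',o)
print(tool(np.array([.4835,.2905,.195])-s['eef_pos'],s))"
```

```text
[ 0.48970328 -0.10317648  0.20344024] [ 2.62706056 -0.51657224  0.02628771]
{'rect': [256.8, 263.8, 280.7, 293.3], 'conf': 0.8} [0.48032129 0.28973438 0.05      ]
[-0.89344119 39.36588711  0.66148476]
```

View pics/a3.png

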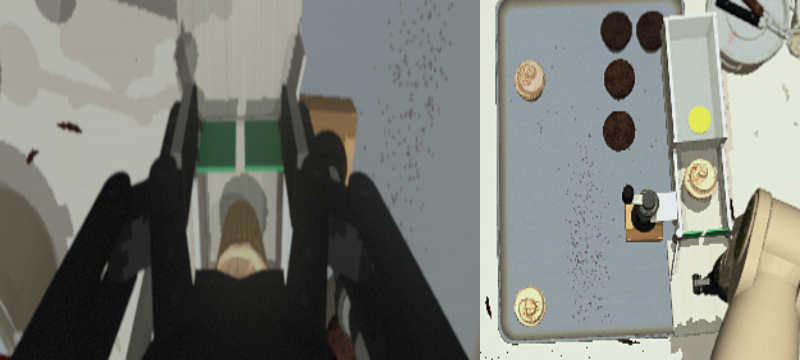

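>>> drive_tool --pt "1 0 4 0 0" --pt "1 -0.1 8 0 0" --pt "1 -0.2 12 0 0" --pt "1 -0.3 16 0 0" --pt "1 -0.4 20 0 0" --pt "1 -0.5 24 0 0" --pt "1 -0.6 28 0 0" --pt "1 -0.7 32 0 0" --pt "1 -0.8 36 0 0" --pt "1 -0.9 39.4 0.6 0"

```text
time_s: 25.77
eef_pos: [0.4796, 0.2947, 0.1878]
tcp_rot: [-0.001, -0.02, 1.0, -0.0]
contact_force: [0.7, -0.3, 0.8]
gripper_width: 0.0854
grip_force: 0.0
```

>>> drive_tool --pt "1 0 0 0 0" --pt "1 0 0 0 0" --pt "1 0 0 0 0" --pt "1 0 0 0 0"

```text
time_s: 26.1
eef_pos: [0.4803, 0.291, 0.1883]
tcp_rot: [-0.001, -0.019, 1.0, -0.001]
contact_force: [-0.3, 0.2, -0.2]
gripper_width: 0.0855
grip_force: 0.0
```

```bash
python3 -c "
from cup import *
look('b1',[.4835,.2905])"
```

```text
[0.48027422 0.29095168 0.18828121] [-0.27770733  0.17494455 -0.16011508] 0.08545297923313103 [-99.93  -3.8   -0.19] [[318.13147756 229.19446777]]
0.66 [278. 189. 360. 266.] pos (np.float64(0.8804347826086957), array([0.48379591, 0.28955933])) move [-0.35 -0.15 -0.  ]
```

>>> drive_tool --pt "1 -0.35 -0.1 3 0" --pt "1 -0.35 -0.1 7 0" --pt "1 -0.35 -0.1 10.5 0" --pt "1 -0.35 -0.1 13.5 0" --pt "1 -0.35 -0.1 15.3 0" --pt "1 -0.35 -0.1 16.0 0" --pt "1 -0.35 -0.1 16.0 0" --pt "0.7 -0.35 -0.1 16.0 0" --pt "0.7 -0.35 -0.1 16.0 0" --pt "0.7 -0.35 -0.1 16.0 0" --newtons 30

```text
time_s: 27.03
eef_pos: [0.4859, 0.2917, 0.0313]
tcp_rot: [0.002, -0.019, 1.0, 0.001]
contact_force: [0.2, 0.1, 1.0]
gripper_width: 0.0703
grip_force: 34.8
```

>>> drive_tool --pt "0.7 0 0 0 0" --pt "0.7 0 0 0 0" --pt "0.7 0 0 -2 0" --pt "0.7 0 0 -6 0" --pt "0.7 0 0 -10 0" --pt "0.7 0 0 -14 0" --pt "0.7 0 0 -16.5 0" --pt "0.7 0 0 -16.5 0" --pt "0.7 0 0 -16.5 0"

```text
time_s: 27.78
eef_pos: [0.4855, 0.292, 0.1966]
tcp_rot: [0.002, -0.02, 1.0, 0.001]
contact_force: [-0.6, 0.6, -1.3]
gripper_width: 0.0701
grip_force: 35.3
```

```bash
python3 -c "
from h import *
s=env.get_state();print(s['contact_force'],tool(np.array([.5085,-.1018,.195])-s['eef_pos'],s))"
```

```text
[-0.55131367  0.64919323 -1.27051129] [ -0.75162755 -39.43674329   0.09117603]
```

>>> drive_tool --pt "0.7 0 -4 0 0" --pt "0.7 0 -8 0 0" --pt "0.7 -0.1 -12 0 0" --pt "0.7 -0.2 -16 0 0" --pt "0.7 -0.3 -20 0 0" --pt "0.7 -0.4 -24 0 0" --pt "0.7 -0.5 -28 0 0" --pt "0.7 -0.6 -32 0 0" --pt "0.7 -0.7 -35.5 0 0" --pt "0.7 -0.7 -38 0 0"

```text
time_s: 28.62
eef_pos: [0.5051, -0.0908, 0.1924]
tcp_rot: [-0.001, -0.019, 1.0, 0.0]
contact_force: [-0.2, -0.8, -0.7]
gripper_width: 0.07
grip_force: 35.3
```

>>> drive_tool --pt "0.7 0 -1.0 0 0" --pt "0.7 0 -1.5 0 0" --pt "0.7 0 -1.5 0 0" --pt "0.7 0 -1.5 0 0"

```text
time_s: 28.95
eef_pos: [0.5061, -0.102, 0.1935]
tcp_rot: [-0.001, -0.02, 1.0, 0.001]
contact_force: [-0.4, -0.5, -2.2]
gripper_width: 0.0702
grip_force: 35.3
```

```bash
python3 -c "
from h import *
s=env.get_state();print(s['contact_force'],s['gripper_width'],tool(np.array([.5085,-.1018,.0725])-s['eef_pos'],s))"
```

```text
[-0.37794283 -0.49686339 -2.16554362] 0.07022110921803497 [-2.55725874e-01 -1.01372297e-03  1.20980752e+01]
```

>>> drive_tool --pt "0.7 0 0 4 0" --pt "0.7 0 0 8 0" --pt "0.7 0 0 10.5 0" --pt "0.7 0 0 11.8 0" --pt "0.7 0 0 12.1 0" --pt "0.7 0 0 12.1 0" --pt "0.7 0 0 12.1 0"

```text
time_s: 29.53
eef_pos: [0.5068, -0.1017, 0.0734]
tcp_rot: [-0.0, -0.021, 1.0, 0.0]
contact_force: [-0.4, 0.3, -0.8]
gripper_width: 0.0703
grip_force: 35.7
```

>>> drive_tool --pt "0.9 0 0 0 0" --pt "1 0 0 0 0" --pt "1 0 0 0 0" --pt "1 0 0 -3 0" --pt "1 0 0 -6 0" --pt "1 0 0 -9 0" --pt "1 2 0 -11 0" --pt "1 5 0 -11 0" --pt "1 5 0 -11 0"

```text
time_s: 30.28
eef_pos: [0.4532, -0.1046, 0.1847]
tcp_rot: [-0.001, -0.019, 1.0, -0.0]
contact_force: [-0.8, 0.5, -1.9]
gripper_width: 0.0856
grip_force: 0.0
```

```bash
python3 -c "
from h import *
s=env.get_state();print(s['eef_pos'],tool(np.array([.428,-.1055,.055])-s['eef_pos'],s))
p=env.grab_frame('wrist');cv2.imwrite('pics/b2.png',p['color'])
a=cv2.imread('pics/a2.png')
def blob(im):
  h=cv2.cvtColor(im,cv2.COLOR_BGR2HSV);m=cv2.inRange(h,(8,60,120),(32,255,255))[230:370,230:410]
  n,l,st,c=cv2.connectedComponentsWithStats(m);i=1+st[1:,4].argmax();return st[i],c[i]
print(blob(a),blob(p['color']))"
```

```text
[ 0.45320381 -0.10455317  0.18474357] [2.50823255e+00 6.37444375e-03 1.29770553e+01]
(array([  42,   30,   95,   82, 3659], dtype=int32), array([91.74938508, 66.1492211 ])) (array([  44,   36,   91,   68, 3112], dtype=int32), array([85.28952442, 66.61471722]))
```

>>> drive_tool --pt "0.4 2.6 0 0 0" --pt "0.4 2.6 0 4 0" --pt "0.4 2.6 0 8 0" --pt "0.4 2.6 0 11.5 0" --pt "0.4 2.6 0 12.9 0" --pt "0.4 2.6 0 12.9 0" --pt "0.4 2.6 0 12.9 0"

```text
time_s: 30.92
eef_pos: [0.4307, -0.1059, 0.0538]
tcp_rot: [-0.001, -0.02, 1.0, 0.0]
contact_force: [-0.3, 0.7, 0.0]
gripper_width: 0.034
grip_force: 0.0
```

>>> drive_tool --pt "0.4 -1 0 0 0" --pt "0.4 -2 0 0 0" --pt "0.4 -3 0 0 0" --pt "0.4 -4 0.05 0 0" --pt "0.4 -5 0.05 0 0" --pt "0.4 -6 0.1 0 0" --pt "0.4 -7 0.1 0 0" --pt "0.4 -8 0.1 0 0" --pt "0.4 -9 0.1 0 0" --pt "0.4 -10 0.1 0 0"

```text
time_s: 31.75
eef_pos: [0.5315, -0.1011, 0.0541]
tcp_rot: [-0.0, -0.02, 1.0, -0.0]
contact_force: [-1.5, -0.2, 0.5]
gripper_width: 0.0341
grip_force: 0.6
```

```bash
python3 -c "
from h import *
s=env.get_state();print(s['eef_pos'],s['contact_force'],tool(np.array([.649,-.0955,.055])-s['eef_pos'],s))"
```

```text
[ 0.53145591 -0.10105849  0.05413558] [-1.52063116 -0.18771182  0.48293964] [-11.76711651   0.0943472   -0.09300804]
```

>>> drive_tool --pt "0.4 -1 0 0 0" --pt "0.4 -2 0 0 0" --pt "0.4 -3 0 0 0" --pt "0.4 -4 0.05 0 0" --pt "0.4 -5 0.05 0 0" --pt "0.4 -6 0.05 0 0" --pt "0.4 -7 0.1 0 0" --pt "0.4 -8 0.1 0 0" --pt "0.4 -9 0.1 0 0" --pt "0.4 -10 0.1 0 0"

```text
time_s: 32.58
eef_pos: [0.631, -0.0962, 0.0541]
tcp_rot: [-0.001, -0.019, 1.0, -0.0]
contact_force: [-3.1, 0.2, 1.9]
gripper_width: 0.0343
grip_force: 1.3
```

>>> drive_tool --pt "0.4 -0.8 0 0 0" --pt "0.4 -1.4 0 0 0" --pt "0.4 -1.9 0 0 0" --pt "0.4 -1.9 0 0 0" --pt "0.4 -0.9 0 0 0" --pt "0.4 0.6 0 0 0" --pt "0.4 2.6 0 0 0" --pt "0.4 5 0 0 0" --pt "0.4 8 0 0 0" --pt "0.4 11 0 -1 0"

```text
time_s: 33.42
eef_pos: [0.5184, -0.1001, 0.0627]
tcp_rot: [-0.001, -0.02, 1.0, 0.0]
contact_force: [-1.1, -0.9, 0.3]
gripper_width: 0.0344
grip_force: 0.0
```

>>> drive_tool --pt "0.4 2 0 -4 0" --pt "0.4 3 0 -8 0" --pt "0.4 3 0 -12 0" --pt "0.4 3 0 -16 0" --pt "0.5 3 0 -20 0" --pt "0.6 3 -4 -24 0" --pt "0.6 3 -8 -26 0" --pt "0.6 3 -12 -26 0" --pt "0.6 3 -16 -26 0" --pt "0.6 3 -16 -26 0"

```text
time_s: 34.25
eef_pos: [0.4973, -0.2669, 0.3247]
tcp_rot: [0.001, -0.018, 1.0, -0.002]
contact_force: [-0.4, -0.4, -1.1]
gripper_width: 0.0513
grip_force: 0.0
```

```bash
python3 -c "
from h import *
s=env.get_state();print(s['eef_pos'],s['contact_force'],s['time_s'])
S=env.grab_frame('scene')['color'][130:320,240:460];p=env.grab_frame('top');b=p['color'][90:310,230:480]
o=np.hstack([cv2.resize(S,(440,400)),cv2.resize(b,(360,400))]);cv2.imwrite('pics/b3.png',o)
print(tool(np.array([.599,-.261,.357])-s['eef_pos'],s))"
```

```text
[ 0.49726369 -0.26686222  0.3247237 ] [-0.43264216 -0.37673109 -1.12600642] 34.25
[-10.19411835   0.21606771  -3.20893861]
```

View pics/b3.png

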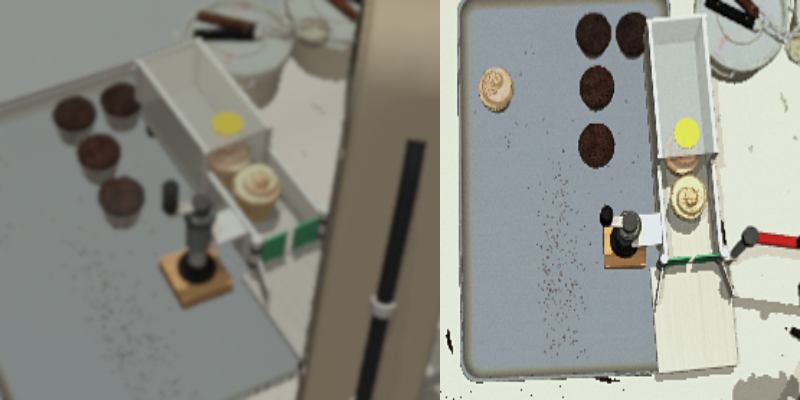

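>>> drive_tool --pt "0.8 -3 0.1 0 0" --pt "0.8 -6.5 0.2 0 0" --pt "0.8 -10.1 0.25 0 0" --pt "0.8 -10.1 0.25 0 0" --pt "0.8 -10.1 0.25 3 0" --pt "0.8 -10.1 0.25 6 0" --pt "0.8 -10.1 0.25 8.5 0" --pt "0.1 -10.1 0.25 8.5 0" --pt "0.1 -10.1 0.25 8.5 0" --pt "0.1 -10.1 0.25 8.5 0" --newtons 25

```text
time_s: 35.18
eef_pos: [0.5971, -0.2596, 0.2403]
tcp_rot: [-0.001, -0.019, 1.0, -0.006]
contact_force: [-3.5, -32.5, -11.5]
gripper_width: 0.0327
grip_force: 15.7
```

>>> drive_tool --pt "0.1 0 0 0 0" --pt "0.1 0 0 0 0" --pt "0.1 0 0 0 0" --pt "0.1 0 0 0 0" --pt "0.1 0 0 0 0"

```text
time_s: 35.6
eef_pos: [0.5973, -0.2654, 0.2411]
tcp_rot: [-0.0, -0.016, 1.0, -0.009]
contact_force: [-2.1, -31.0, -11.0]
gripper_width: 0.0215
grip_force: 26.0
```

```bash
python3 - <<'E'
from h import *
s=env.get_state();print(s["eef_pos"],s["contact_force"],s["gripper_width"])
P=np.array([.600,-.172]);d=s["eef_pos"][:2]-P;a=np.arctan2(d[1],d[0]);r=np.hypot(*d);print(np.degrees(a)%360,r)
p=np.array([.7837,-.0882])-P;print("spot dir",np.degrees(np.arctan2(p[1],p[0])),np.hypot(*p))
for b in list(np.arange(10,121,10))+[np.degrees(np.arctan2(p[1],p[0])-a)]:
    q=a+np.radians(b);v=.09*np.array([np.cos(q)-np.cos(a),np.sin(q)-np.sin(a)]);print(round(b,1),tool([*v,0],s).round(2)[:2].tolist(),end=" ")
E
```

```text
[ 0.59725739 -0.26537694  0.24109904] [ -2.09693134 -30.95278677 -10.96039695] 0.021522621437030497
268.3176288001435 0.09341721045315216
spot dir 24.52145445541035 0.20191119334994775
10 [-1.57, 0.04] 20 [-3.11, 0.35] 30 [-4.57, 0.93] 40 [-5.9, 1.74] 50 [-7.08, 2.78] 60 [-8.06, 4.01] 70 [-8.81, 5.39] 80 [-9.31, 6.87] 90 [-9.54, 8.43] 100 [-9.5, 9.99] 110 [-9.19, 11.53] 120 [-8.61, 12.99] 116.2 [-8.86, 12.45]
```

>>> drive_tool --pt "0.1 0 -0.2 0 0" --pt "0.1 0 -0.4 0 0" --pt "0.1 0 -0.6 0 0" --pt "0.1 0 -0.6 0 0"

```text
time_s: 35.93
eef_pos: [0.5976, -0.2654, 0.241]
tcp_rot: [0.0, -0.018, 1.0, -0.004]
contact_force: [-2.8, -13.0, -7.3]
gripper_width: 0.0213
grip_force: 25.0
```

>>> drive_tool --pt "0.1 0 -0.4 0 0" --pt "0.1 -0.8 -0.4 0 0" --pt "0.1 -1.6 -0.35 0 0" --pt "0.1 -3.1 -0.05 0 0" --pt "0.1 -4.55 0.5 0 0" --pt "0.1 -5.9 1.35 0 0" --pt "0.1 -7.1 2.4 0 0" --pt "0.1 -8.05 3.6 0 0" --pt "0.1 -8.8 5 0 0" --pt "0.1 -9.3 6.45 0 0"

```text
time_s: 36.77
eef_pos: [0.7069, -0.2029, 0.2427]
tcp_rot: [0.019, -0.018, 1.0, -0.009]
contact_force: [60.9, -22.1, -22.9]
gripper_width: 0.0096
grip_force: 37.2
```

```bash
python3 - <<'E'
from h import *
s=env.get_state();print(s["eef_pos"],s["contact_force"],s["gripper_width"])
P=np.array([.600,-.1754]);d=s["eef_pos"][:2]-P;a=np.arctan2(d[1],d[0]);print(np.degrees(a)%360,np.hypot(*d))
t=np.radians(25.4);g=P+.09*np.array([np.cos(t),np.sin(t)])
for b in np.linspace(a,t,5)[1:]:print(tool([*(P+.09*np.array([np.cos(b),np.sin(b)])-s["eef_pos"][:2]),0],s).round(2)[:2])
E
```

```text
[ 0.70691755 -0.20294295  0.24269559] [ 60.90086724 -22.11781177 -22.89848231] 0.00964302162113112
345.5541667567878 0.11040823106333364
[1.64 2.11]
[1.6  3.67]
[1.82 5.22]
[2.31 6.7 ]
```

>>> drive_tool --pt "0.3 0 0 0 0" --pt "0.6 0 0 0 0" --pt "0.6 0 0 0 0" --pt "0.6 0 0 -2 0" --pt "0.6 0 0 -5 0" --pt "0.6 0 0 -8 0" --pt "0.6 4 -4 -8 0" --pt "0.6 4 -4 -8 0"

```text
time_s: 37.43
eef_pos: [0.6514, -0.2369, 0.3255]
tcp_rot: [0.005, -0.02, 1.0, -0.003]
contact_force: [1.0, 0.0, 0.1]
gripper_width: 0.0513
grip_force: 0.0
```

```bash
python3 - <<'E'
from h import *
s=env.get_state();print(s["eef_pos"],s["contact_force"],s["gripper_width"],s["qpos"],s["tcp_rot"])
for n in("top","wrist","scene"):
    p=env.grab_frame(n);cv2.imwrite(f"pics/l_{n}.png",p["color"])
    for l in("lamp","lamp_handle","gate_left","gate_right"):
        for b in env.boxes_of(p,l): print(n,l,np.round(b["rect"]),round(b["conf"],2))
    h=cv2.cvtColor(p["color"],cv2.COLOR_BGR2HSV);m=cv2.inRange(h,(0,150,60),(6,255,255))|cv2.inRange(h,(174,150,60),(180,255,255))
    k,lab,st,c=cv2.connectedComponentsWithStats(m)
    for i in np.argsort(-st[1:,4])[:3]+1: print(n,"red",st[i],c[i].round(1))
    # lamp_head hypotheses
    for L in (2.6,2.9,3.1,3.3,3.54):
        q=np.pi+.0454+L;print(L,proj(p,[[.600+r*np.cos(q),-.1754+r*np.sin(q),z] for r,z in((.2,.22),(.09,.27),(.14,.225))]).round(0).tolist())
E
```

```text
[ 0.65137506 -0.23692331  0.32554148] [0.96464159 0.01031174 0.07403669] 0.05131616837854468 [-4.63984044e-01  5.75410073e-01  6.79901896e-01  1.66413923e+00
 -1.24987089e-03 -5.03773358e-01] [ 0.00464375 -0.01988955  0.99978645 -0.0031465 ]
top lamp [439. 140. 474. 226.] 0.77
top lamp_handle [438. 142. 477. 226.] 0.83
top gate_left [389. 231. 400. 236.] 0.41
top gate_left [440. 141. 478. 225.] 0.39
top gate_left [339.  98. 474. 294.] 0.32
top red [448 139  25  43 590] [459.4 153.8]
top red [188 233  24  24 287] [198.9 244.4]
top red [239   7  18  20 260] [247.   16.9]
2.6 [[476.0, 154.0], [464.0, 185.0], [467.0, 173.0]]
2.9 [[454.0, 147.0], [453.0, 182.0], [451.0, 168.0]]
3.1 [[438.0, 146.0], [446.0, 182.0], [440.0, 168.0]]
3.3 [[423.0, 148.0], [439.0, 183.0], [430.0, 169.0]]
3.54 [[406.0, 154.0], [431.0, 186.0], [418.0, 173.0]]
wrist lamp [273. 156. 432. 423.] 0.85
wrist lamp_handle [276. 152. 428. 422.] 0.61
wrist gate_left [440. 148. 507. 162.] 0.81
wrist gate_right [401. 151. 444. 159.] 0.75
wrist red [ 277  304   74  119 4262] [316.8 377.2]
wrist red [ 357  194   50   90 1622] 
[... 237 characters left out ...]
], [434.0, 324.0], [420.0, 345.0]]
3.54 [[477.0, 385.0], [467.0, 316.0], [461.0, 335.0]]
scene lamp [179. 313. 207. 344.] 0.72
scene lamp [330. 247. 349. 263.] 0.36
scene lamp_handle [310. 146. 385. 288.] 0.58
scene gate_left [367. 239. 382. 251.] 0.65
scene gate_right [178. 312. 209. 343.] 0.29
scene red [169 129  15  15 136] [175.9 137.9]
scene red [ 69 297  14  13 133] [ 75.4 303.3]
scene red [182 313  20  18 108] [191.6 322.2]
2.6 [[411.0, 153.0], [416.0, 164.0], [412.0, 165.0]]
2.9 [[391.0, 154.0], [406.0, 165.0], [398.0, 165.0]]
3.1 [[379.0, 156.0], [400.0, 166.0], [389.0, 167.0]]
3.3 [[368.0, 161.0], [395.0, 168.0], [381.0, 171.0]]
3.54 [[357.0, 168.0], [390.0, 172.0], [374.0, 176.0]]
```

>>> drive_tool --pt "0 -1.8 -0.8 0 0" --pt "0 -3.6 -1.65 0 0" --pt "0 -3.6 -1.65 0 0" --pt "0 -3.6 -1.65 0 0" --pt "0 -3.6 -1.65 3 0" --pt "0 -3.6 -1.65 6 0" --pt "0 -3.6 -1.65 8.4 0" --pt "0 -3.6 -1.65 8.4 0" --pt "0 -3.6 -1.65 8.4 0"

```text
time_s: 38.93
eef_pos: [0.6849, -0.2489, 0.235]
tcp_rot: [-0.001, -0.02, 1.0, 0.001]
contact_force: [-1.0, -0.1, 0.4]
gripper_width: 0.0
grip_force: 0.0
```

```bash
python3 - <<'E'
from h import *
s=env.get_state();print(s["eef_pos"],s["contact_force"],s["gripper_width"],tool(np.array([.688,-.165,.24])-s["eef_pos"],s))
E
```

```text
[ 0.68494552 -0.2488553   0.23500413] [-1.00028726 -0.10398058  0.3572877 ] 2.6094916828864545e-05 [-0.63263441  8.36778688 -0.48981373]
```

>>> drive_tool --pt "0 -0.4 0.8 -0.5 0" --pt "0 -0.4 1.6 -0.5 0" --pt "0 -0.5 2.4 -0.5 0" --pt "0 -0.5 3.2 -0.5 0" --pt "0 -0.5 4 -0.5 0" --pt "0 -0.6 4.8 -0.5 0" --pt "0 -0.6 5.5 -0.5 0" --pt "0 -0.6 6.2 -0.5 0" --pt "0 -0.6 6.8 -0.5 0" --pt "0 -0.6 6.8 -0.5 0"

```text
time_s: 39.77
eef_pos: [0.6895, -0.1794, 0.2407]
tcp_rot: [-0.0, -0.02, 1.0, 0.0]
contact_force: [-0.7, -0.1, 0.3]
gripper_width: 0.0002
grip_force: 0.0
```

```bash
cat > lamp.py <<'E'
from h import *
s=env.get_state();print(s["eef_pos"],s["contact_force"])
p=env.grab_frame("top");cv2.imwrite("pics/l2.png",p["color"])
h=cv2.cvtColor(p["color"],cv2.COLOR_BGR2HSV);m=cv2.inRange(h,(0,150,60),(6,255,255))|cv2.inRange(h,(174,150,60),(180,255,255))
k,lab,st,c=cv2.connectedComponentsWithStats(m[100:260,360:520])
for i in np.argsort(-st[1:,4])[:3]+1: print(st[i]+[360,100,0,0,0],c[i]+[360,100])
for L in (3.1,3.3,3.45,3.54,3.65):
    q=np.pi+.0454+L;print(L,proj(p,[[.600+r*np.cos(q),-.1754+r*np.sin(q),z] for r,z in((.2,.22),(.14,.225))]).round(0).tolist())
E
python3 lamp.py
```

```text
[ 0.68952837 -0.17940322  0.24072262] [-0.66784    -0.11063123  0.29025182]
[404 140  28  45 577] [417.83882149 154.2287695 ]
[432 190  10  17  79] [436.46835443 196.91139241]
3.1 [[438.0, 146.0], [440.0, 168.0]]
3.3 [[423.0, 148.0], [430.0, 169.0]]
3.45 [[413.0, 152.0], [422.0, 172.0]]
3.54 [[406.0, 154.0], [418.0, 173.0]]
3.65 [[399.0, 158.0], [413.0, 176.0]]
```

>>> drive_tool --pt "0 0 0.3 0 0" --pt "0 0 0.6 0 0" --pt "0 0 0.9 0 0" --pt "0 0 1.2 0 0" --pt "0 0 1.2 0 0"

```text
time_s: 40.23
eef_pos: [0.6893, -0.1688, 0.24]
tcp_rot: [-0.0, -0.02, 1.0, 0.0]
contact_force: [0.3, 0.4, 0.8]
gripper_width: 0.0
grip_force: 0.3
```

```bash
python3 lamp.py
```

```text
[ 0.68928286 -0.16877059  0.23999843] [0.30615064 0.43469611 0.76298107]
[395 143  33  44 605] [409.4661157  158.40661157]
[428 192  11  13  71] [433.26760563 197.38028169]
3.1 [[438.0, 146.0], [440.0, 168.0]]
3.3 [[423.0, 148.0], [430.0, 169.0]]
3.45 [[413.0, 152.0], [422.0, 172.0]]
3.54 [[406.0, 154.0], [418.0, 173.0]]
3.65 [[399.0, 158.0], [413.0, 176.0]]
```

>>> drive_tool --pt "0 0 -1.5 0 0" --pt "0 0 -4 0 0" --pt "0 0 -6 -3 0" --pt "0 1 -7 -7 0" --pt "0 3 -9 -11 0" --pt "0 6 -11 -13 0" --pt "0 9 -13 -13 0" --pt "0 9 -13 -13 0" --pt "0 9 -13 -13 0"

```text
time_s: 41.03
eef_pos: [0.603, -0.3055, 0.3709]
tcp_rot: [0.0, -0.017, 1.0, -0.0]
contact_force: [-0.6, -0.6, 0.1]
gripper_width: 0.0001
grip_force: 0.0
```

```bash
python3 lamp.py; python3 - <<'E'
from h import *
p=env.grab_frame("scene")
for l in("cupcake_1_mid","gate_left","gate_right","lamp_head"):
    for b in env.boxes_of(p,l): print(l,np.round(b["rect"]),round(b["conf"],2))
h=cv2.cvtColor(p["color"],cv2.COLOR_BGR2HSV)
for n in("scene0",):
  for im in(cv2.imread("pics/scene0.png"),p["color"]):
    g=cv2.inRange(cv2.cvtColor(im,cv2.COLOR_BGR2HSV),(60,100,40),(85,255,255))[215:270,350:410]
    k,l,st,c=cv2.connectedComponentsWithStats(g);print([st[i].tolist() for i in range(1,k) if st[i,4]>20])
E
```

```text
[ 0.60297324 -0.30551572  0.37094343] [-0.645371   -0.62639799  0.13895662]
[395 143  34  44 625] [409.9632 159.0784]
[428 192  18  25 148] [436.47297297 203.56081081]
[511 111   1   1   1] [511. 111.]
3.1 [[438.0, 146.0], [440.0, 168.0]]
3.3 [[423.0, 148.0], [430.0, 169.0]]
3.45 [[413.0, 152.0], [422.0, 172.0]]
3.54 [[406.0, 154.0], [418.0, 173.0]]
3.65 [[399.0, 158.0], [413.0, 176.0]]
cupcake_1_mid [357. 207. 381. 232.] 0.96
gate_left [368. 238. 384. 252.] 0.66
lamp_head [347. 160. 401. 192.] 0.82
[[37, 19, 13, 13, 92], [21, 27, 11, 12, 81]]
[[37, 21, 8, 11, 61], [21, 27, 11, 12, 81]]
```

```bash
python3 -c "
from cell import env
print(env.close_job())"
```

```text
the job is handed in; nothing more can be done
None
```

I handed the job in, but it returned no verdict. By my last pictures and the measured crank load, the jack bears on the block, both near-half vanilla cupcakes stand in the case with the gate shut, and the lamp head is over the yellow spot. The first lamp swing slipped off the peg at about 60 N, so I finished by pushing the peg.

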